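# Clip the out-of-use tag onto the polisher's eye

## Robot

A 6-joint arm with a two-finger parallel gripper is mounted at the origin on the work surface. World frame = base frame: x ahead of the robot, y to its left, z up, the work surface at z = 0. Lengths are in mm, angles in rad, forces in N, time in s.
With the tool pointing down it reaches from about 325 to 900 mm from the base axis. Payload 3.5 kg.
Tool frame: the origin (TCP) lies at the very end of the fingers, on their centre line; the grasp point (between the pads) lies 19 mm behind it; y points along the fingers, z is the direction in which the jaws open and shut, and the axes are right-handed (so a half turn about y gives the same grasp; the last joint's range is limited). The gripper opens to 85 mm and grips with 20 to 120 N. Pads are 22 mm wide; open, the fingers measure 114 mm over their backs; the gripper's body (76 mm by 85 mm) begins 54 mm behind the grasp point. The pads swing forward as they close: fully open they stand 13 mm farther back than shut.
Start: joints at [-1.343, 0.276, -0.026, 1.268, 0, 1.467], TCP at [202.988, -591.116, 231.313] pointing down, gripper open.
Joint ranges: [-3.12, 3.12], [-0.85, 1.88], [-1.08, 1.24], [-1.95, 2.15], [-1.57, 1.53], [-3.14, 3.14]. Speed limits (rad/s): [2.57, 2.57, 3.14, 3.14, 3.14, 3.14].

## Interface

Orientations are given as a unit quaternion [w, x, y, z].
In Python, from plant import r gives the robot as it stands.
- The arm moves only by the tool jog_arm, never from a script. Its arguments are lists of equal length, an entry for each row: "offset": the shift along the tool's x, y, z in cm, a list of three; "delta_rot": the turn, a rotation vector about the tool's x, y, z in degrees, a list of three; "fingers": the opening, from -1 (shut) to 1 (fully open). A call has 1 to 12 rows; each row shifts and turns the commanded pose from where the row before left it, along the tool's axes as they then stand; what a row does not reach is not made up. A row lasts 1/10 s, in which the tool goes at most 50 mm and 8.59 degrees, less where a joint would pass 70% of its speed; a pose out of reach is approached as far as the arm can. A call is refused whole if a number of a shift passes 5 or a number of a turn 8.59, either way. A call with a gripper value outside its range is refused whole. The fingers move at their own pace and stop on an object; the grip force is fixed at half the most. Time passes only in rows, so rows that do not move let the fingers close. It gives the time, the measured TCP pose, the force and the opening at its end, in the units of the state.
- r.sense(): the state, without advancing time (a new reading comes with each control period).
- r.get_image(name): name is "side" or "top"; returns a dict with "color" (384x512x3 uint8, red, green, blue), "z_map" (384x512 float32, mm along the optical axis (not along the pixel's ray), 0 where there is no reading), "camera_matrix" (3x3 intrinsics, pixels), "R" (3x3) and "t" (3): a world point X has camera coordinates R X + t. Camera axes: x right, y down, z forward; pixel columns grow to the right and rows downward; lengths in mm; the calibration is good to about 2 mm. A picture is of the moment at which its call begins.
- r.hand_in(): hands the job in, once; it reports no verdict.
The state is a dict: "time_s": time; "joints": joint angles; "joint_velocities": joint speeds; "joint_efforts": joint torques, N m; "ee_pos": TCP position; "tcp_rot": TCP orientation; "ft_force": force on the tool from outside, world axes, zero at the start; "torque": the same for the moment, N m; "opening": opening from 0.0 (shut) to 1.0 (fully open).
Only numpy, scipy, OpenCV 4.12 (cv2) and the standard library are available. Lean on these libraries where they do the work, as an engineer would, in place of code of your own. Each camera call takes 0.05 s, during which the arm holds its last target.

## Task

The bench polisher is out of use: take the red tag by its grip, press the sprung gate of its steel hook against either upright of the eye on the polisher's board so that it gives and the upright goes in, and keep pressing lightly until the upright is felt to bottom in the hook and the gate has snapped shut behind it. Hold that light push (5 to 10 N) for half a second, then pull straight back with the same light force until the shut gate takes the load and hold half a second, to prove that it is caught. Leave the tag clipped on and lying flat on the board, never press the eye with more than 20 N, and leave the other things where they are.

Things in the scene. Friction and masses are not known exactly. Their poses are not given: they have to be found in the camera images.
- hook_grip (a point): Centre of the tag hook's red grip, 12 mm over its flat underside. Hook lies flat: z up, x along the grip to the hook's mouth, y left of that. Grip 16 mm wide (y), 24 high, from x = -40 to +24 mm; grasp it across y. A round red tag plate, 48 mm across, 7 thick, is centred at x = -58. In front, a flat steel hook 12 mm thick, same underside. Weight 0.12 to 0.22 kg.
- hook_mouth (a point): Mouth of the hook, 65 mm in front of hook_grip (same axes), 6 mm over the underside. Seen from here, the arms end in rounded tips (5 mm radius) at y = +14 mm (nose) and y = -24 mm (hinge end); the clear mouth is y = -19 to +9 mm. The brass gate, 5 mm thick, shuts it along the y axis. An upright pulled back against the shut gate is centred at x = -7.5 mm.
- hook_seat (a point): Centre of an upright that has bottomed in the hook: 37 mm in front of hook_grip, 28 mm behind hook_mouth (same axes). The hook's back bar has a flat rigid inner face 5 mm behind this point; inside, the hook is clear from y = -20 to +10 mm, so a bottomed upright can lie at y = -15 to +5 mm.
- hook: The whole tag hook with its gate. Origin on the underside, 12 mm below hook_grip; same axes.
- gate (a joint): Angle (rad) of the gate: 0 shut, up to 1.3 swung in; never outwards. Pin at x = 0, y = -20 mm of hook_mouth, 28 mm long, free end at the nose. Sprung shut: an upright pressing it needs 3 to 9 N, rising. It snaps shut once the upright is over 33 mm from the pin: bottomed at y = -2 to +4 mm; nearer the hinge it stays open until the hook is slid so the upright nears the nose. Readable while held.
- eye: Steel eye on the polisher's board: an upright closed arch of 10 mm round bar, 60 mm high over the board, uprights 56 mm apart (centres). Origin on the board's top (15 mm over the bench) midway between them; x through the arch away from the robot, y from right to left upright. It has 10 mm of play along x in its slotted foot (1.5 N friction, then hard stops); where in the play it starts is unknown.
- eye_right (a point): On the axis of the eye's right upright (the one at its -y side, away from the machine), 6 mm over the board, that is 21 mm over the bench. Axes as eye.
- eye_left (a point): On the axis of the eye's left upright (+y side, next to the machine), 6 mm over the board, 21 mm over the bench. Axes as eye. The polisher (190 mm high) stands on the same wooden board (280 by 420 by 15 mm), from 120 mm to the left of this upright; the board reaches 160 mm from the eye towards the robot, so the clipped tag lies wholly on it.
- compound_bar: Loose reddish-brown polishing bar, 30 x 70 x 24 mm, on the board 55 mm beyond the eye; leave alone. Origin under its centre.
- spare_wheel: Loose grey spare polishing wheel, 60 mm across, 16 mm high, on the board before the machine; leave alone. Origin under its centre.
- screwdriver: Loose screwdriver with yellow handle on the bench; leave alone. Origin under its middle.
- solvent: Loose white solvent bottle, 60 mm across, 150 mm high; leave alone. Origin under its centre.
- red_cup: Loose empty red cup, 80 mm across, 100 mm high; leave alone. Origin under its centre.
- shell: Loose black glossy domed costume part, 124 mm across, 65 mm high; leave alone. Origin under its centre.
- jar: Loose amber jar, 50 mm across, 60 mm high; leave alone. Origin under its centre.
Things that resemble listed ones, but are neither listed nor needed, are in the scene too. Of the things like the hook, leave any that is purple; of the rest the smaller one is meant.

How it is judged:
By the outcome, as a careful person would: the job done as asked, in the order asked, and still so for the second after the job is handed in, with the robot touching nothing.
It also fails if it takes over 64 s, if anything falls off the work surface, if the arm or the gripper's body presses on something with over 40 N, if the wrist force passes 120 N, or if a joint passes its speed limit or range.

## Working session

There is one attempt and no reset: what is moved stays moved. The work goes in short steps, Python scripts to look and compute and a tool call to move; the robot and the scene stay as the last step left them, time stands still between calls to the robot, and variables do not carry over. Pictures are saved under pics/ and viewed, and the job is handed in when it is done.

Besides the shell and the picture viewer there is one more tool, called after "Emit:" as a command line: name --argument value ..., lists and objects as JSON in quotes. jog_arm: Moves the arm, as the interface text tells. Its arguments: {"type":"object","properties":{"offset":{"type":"array","items":{"type":"array","items":{"type":"number"}}},"delta_rot":{"type":"array","items":{"type":"array","items":{"type":"number"}}},"fingers":{"type":"array","items":{"type":"number"}}},"required":["offset","delta_rot","fingers"]}

```bash
ls; mkdir -p pics
python3 - <<'E'
from plant import r
import cv2,numpy as np,pickle
print(r.sense())
d={}
for n in ("side","top"):
    im=r.get_image(n); d[n]=im
    cv2.imwrite(f"pics/{n}0.png",cv2.resize(im["color"][:,:,::-1],(800,600),interpolation=cv2.INTER_CUBIC))
    print(n,im["camera_matrix"],im["R"],im["t"])
pickle.dump(d,open("im0.pkl","wb"))
E
```

```text
pics
{'time_s': 0.0, 'joints': array([-1.34340719e+00,  2.77127684e-01, -2.79248644e-02,  1.26799868e+00,
        5.91760362e-06,  1.46738420e+00]), 'joint_velocities': array([-0.0019236 ,  0.00060102,  0.00066738,  0.00067353, -0.00274405,
        0.00077611]), 'joint_efforts': array([ 5.36074713e-04, -4.45509911e+01,  2.95202172e+01,  1.65457232e-02,
       -2.22535215e-05,  1.23866732e-05]), 'ee_pos': array([ 202.8045709 , -590.33656693,  230.14228709]), 'tcp_rot': array([ 0.116376  , -0.11647059,  0.6982519 , -0.69666025]), 'ft_force': array([-0.37559589,  0.18357217, -0.20883887]), 'torque': array([ 0.01611478,  0.03863854, -0.00083691]), 'opening': 0.9973232937411183}
side [[436.4429192    0.         253.04188036]
 [  0.         436.4429192  194.26562624]
 [  0.           0.           1.        ]] [[-0.97365623 -0.22797433 -0.00460962]
 [-0.13637031  0.59838828 -0.78951542]
 [ 0.18274759 -0.768088   -0.61371341]] [ 437.57171446  188.46487094 1163.66530497]
top [[483.77396562   0.         252.56703598]
 [  0.         483.77396562 191.32956548]
 [  0.           0.           1.        ]] [[ 0.00569957 -0.99990311  0.01269965]
 [-0.99894226 -0.00627265 -0.04555237]
 [ 0.04562762 -0.01242659 -0.99888122]] [-131.75248488  482.09570812 1367.0365043 ]
```

View pics/side0.png

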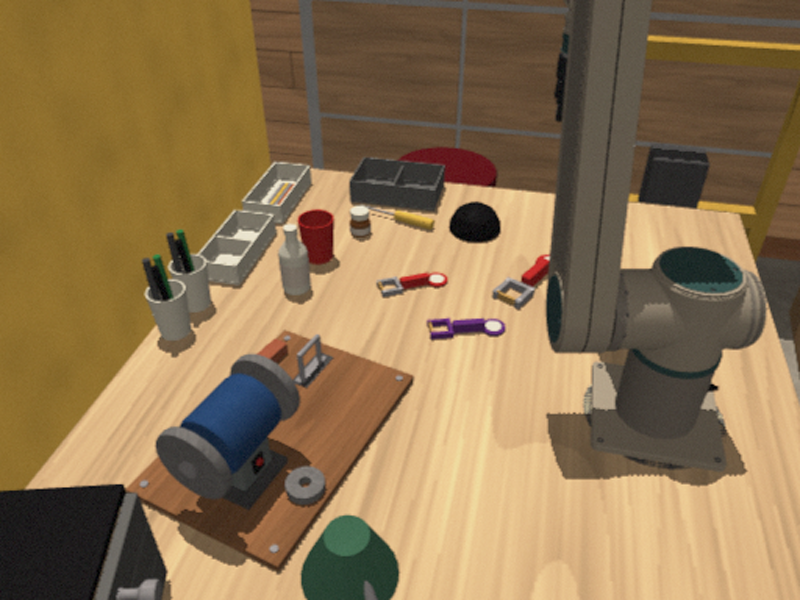

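View pics/top0.png

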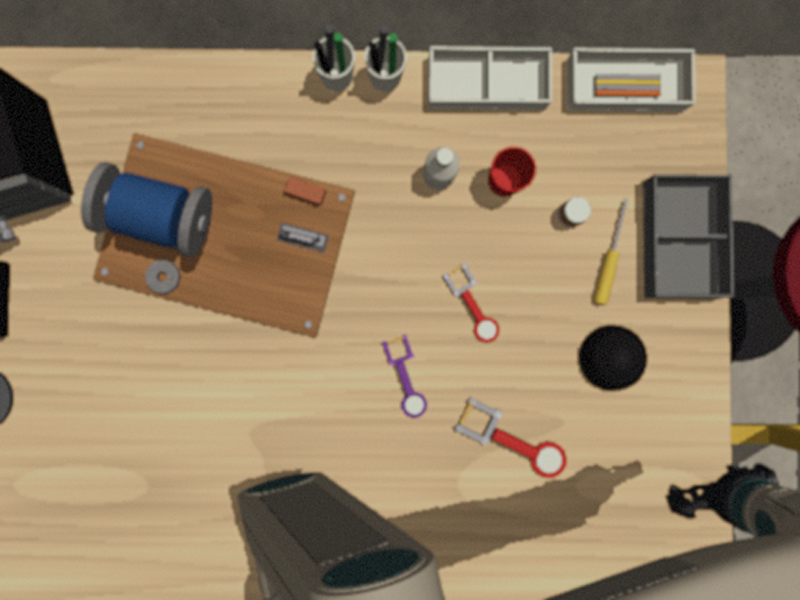

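The side view shows the small red hook at about (410,283) and the eye at (310,358). In the top view they are at (470,300) and (303,237). The larger red hook and the purple one are decoys. I'll crop in closer and measure.

```bash
cat > h.py <<'E'
import numpy as np,cv2,pickle
def ray(im,u,v):
    K,R,t=im["camera_matrix"],im["R"],im["t"]
    d=R.T@np.linalg.solve(K,[u,v,1.]); return -R.T@t,d
def onz(im,u,v,z):
    o,d=ray(im,u,v); return o+d*(z-o[2])/d[2]
def tri(a,pa,b,pb):
    o1,d1=ray(a,*pa);o2,d2=ray(b,*pb)
    s=np.linalg.lstsq(np.c_[d1,-d2],o2-o1,rcond=None)[0]
    p,q=o1+d1*s[0],o2+d2*s[1]; return (p+q)/2,np.linalg.norm(p-q)
def proj(im,X):
    c=im["R"]@np.asarray(X,float)+im["t"]; p=im["camera_matrix"]@c; return p[:2]/p[2]
def deproj(im,u,v):
    o,d=ray(im,u,v); return o+d*im["z_map"][int(round(v)),int(round(u))]
def crop(im,x0,y0,w,h,s,fn):
    cv2.imwrite(fn,cv2.resize(im["color"][y0:y0+h,x0:x0+w,::-1],None,fx=s,fy=s,interpolation=cv2.INTER_CUBIC))
E
python3 - <<'E'
from h import *
d=pickle.load(open("im0.pkl","rb"))
crop(d["top"],270,160,60,65,9,"pics/t_hook.png")
crop(d["side"],235,165,60,35,13,"pics/s_hook.png")
crop(d["top"],165,105,60,65,9,"pics/t_eye.png")
crop(d["side"],160,205,60,50,12,"pics/s_eye.png")
def redmask(im):
    h=cv2.cvtColor(im["color"],cv2.COLOR_RGB2HSV)
    m=((h[...,0]<6)|(h[...,0]>174))&(h[...,1]>170)&(h[...,2]>80)
    return m.astype(np.uint8)
for n in d:
    k,l,s,c=cv2.connectedComponentsWithStats(redmask(d[n]))
    for i in range(1,k):
        if s[i,4]>20: print(n,s[i],c[i],deproj(d[n],*c[i]).round(1))
E
```

```text
side [257  94  61  25 797] [292.84943538 105.03638645] [  510.8 -1151.8  -144.9]
side [191 134  22  35 597] [202.74371859 149.95477387] [ 691.5 -295.1   84. ]
side [334 164  17  19 177] [342.73446328 173.55932203] [ 223.5 -328.2   37.5]
side [256 175  30  10 148] [267.90540541 179.49324324] [ 461.6 -267.9   17.8]
top [314  95  28  29 367] [325.02179837 111.26702997] [ 715.7 -336.7    7.8]
top [503 147   9  55 305] [508.15737705 173.55737705] [ 551.9 -947.4 -142.4]
top [296 187  14  20  93] [302.20430108 196.03225806] [ 469.8 -269.    25.2]
top [315 275  47  30 296] [334.98648649 286.76689189] [ 216.6 -360.4   29.9]
```

```bash
python3 - <<'E'
import cv2,numpy as np
a=[cv2.imread(f"pics/{n}.png") for n in("t_hook","t_eye")]
cv2.imwrite("pics/tt.png",np.hstack(a)[:600,:])
E
python3 -c "
import cv2;print([cv2.imread('pics/%s.png'%n).shape for n in('t_hook','t_eye','s_hook','s_eye')])"
```

```text
[(585, 540, 3), (585, 540, 3), (455, 780, 3), (600, 720, 3)]
```

View pics/t_hook.png

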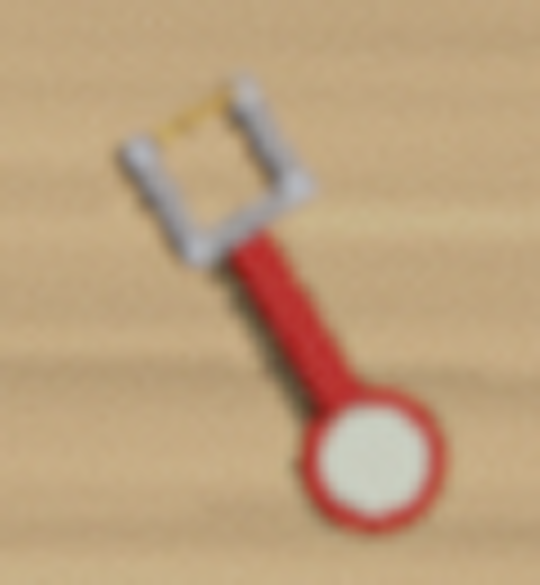

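View pics/s_hook.png

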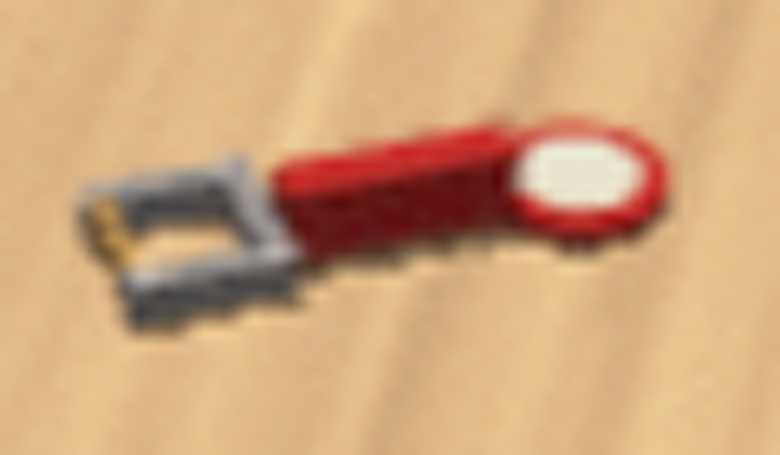

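View pics/t_eye.png

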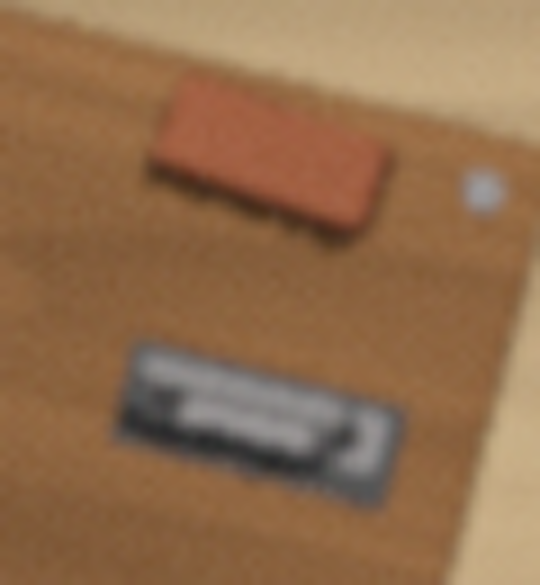

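View pics/s_eye.png

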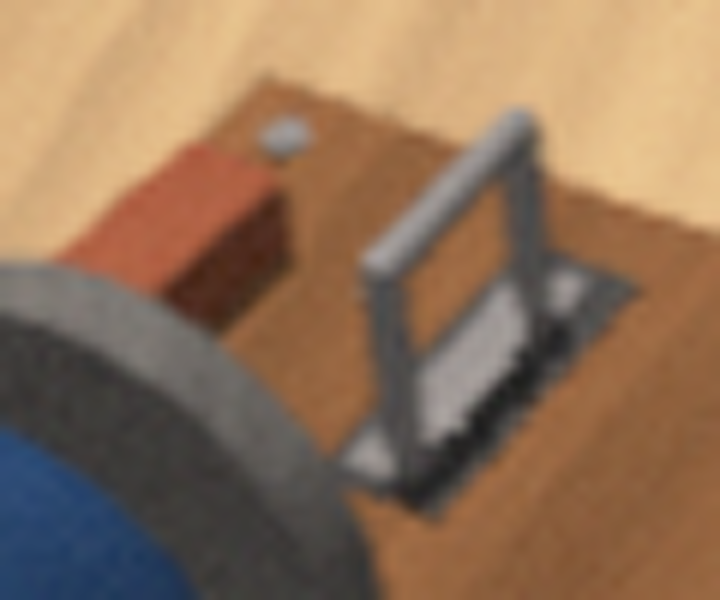

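Run:
```python
from h import *
d=pickle.load(open("im0.pkl","rb"))
def pts(im):
    K=im["camera_matrix"];v,u=np.mgrid[:384,:512]
    z=im["z_map"]; c=np.stack([(u-K[0,2])/K[0,0]*z,(v-K[1,2])/K[1,1]*z,z],-1)
    return (c-im["t"])@im["R"]
for n in d:
    im=d[n];P=pts(im);print(n,"cam",(-im["R"].T@im["t"]).round())
    # white disc
    hsv=cv2.cvtColor(im["color"],cv2.COLOR_RGB2HSV)
    box={"top":(270,160,60,65),"side":(235,165,60,35)}[n]
    x,y,w,h=box
    sub=hsv[y:y+h,x:x+w]
    m=((sub[...,1]<60)&(sub[...,2]>185)).astype(np.uint8)
    k,l,s,c=cv2.connectedComponentsWithStats(m)
    i=1+np.argmax(s[1:,4]);print("disc",c[i]+[x,y],s[i,4])
    hook=(P[...,2]>6)
    print("disc z",np.median(P[y:y+h,x:x+w,2][l==i]))
    bx={"top":(165,105,60,65),"side":(160,205,60,50)}[n]
    x,y,w,h=bx
    q=P[y:y+h,x:x+w]; print("board z",np.median(q[...,2]))
    m=(q[...,2]>66)&(q[...,2]<90)
    if n=="side":
        print()
    vs,us=np.nonzero(m); 
    hs=hsv[y:y+h,x:x+w]
    g=m&(hs[...,1]<90)&(hs[...,2]>60)
    vs,us=np.nonzero(g)
    print("bar px",[(int(a+x),int(b+y)) for a,b in zip(us,vs)][:80])
    print(q[g].round(0)[:80:3])
```

```text
side cam [239. 881. 865.]
disc [278.97142857 177.82857143] 35
disc z 8.320227218041763
board z 15.932402231158068

bar px [(202, 214), (203, 214), (204, 214), (201, 215), (202, 215), (203, 215), (204, 215), (200, 216), (201, 216), (202, 216), (203, 216), (204, 216), (199, 217), (200, 217), (201, 217), (202, 217), (203, 217), (199, 218), (200, 218), (201, 218), (202, 218), (204, 218), (198, 219), (199, 219), (200, 219), (201, 219), (202, 219), (197, 220), (198, 220), (199, 220), (200, 220), (196, 221), (197, 221), (198, 221), (199, 221), (195, 222), (196, 222), (197, 222), (198, 222), (194, 223), (195, 223), (196, 223), (197, 223), (193, 224), (194, 224), (195, 224), (196, 224), (192, 225), (193, 225), (194, 225), (195, 225), (191, 226), (192, 226), (193, 226), (194, 226), (190, 227), (191, 227), (192, 227), (193, 227), (191, 228), (192, 228), (191, 229), (192, 229), (193, 229), (191, 230)]
[[593.  11.  75.]
 [593.  18.  77.]
 [587.  10.  72.]
 [589.  21.  76.]
 [597.  25.  75.]
 [589.  22.  74.]
 [592.  30.  76.]
 [586.  17.  66.]
 [591.  32.  75.]
 [598.  38.  75.]
 [591.  33.  72.]
[... 1069 characters left out ...]
93, 150), (194, 150), (195, 150), (196, 150), (197, 150), (198, 150), (199, 150), (200, 150), (201, 150), (202, 150), (195, 151), (196, 151), (197, 151), (198, 151), (199, 151), (200, 151), (201, 151), (202, 151)]
[[609.  69.  69.]
 [604.  67.  83.]
 [605.  60.  76.]
 [603.  71.  71.]
 [602.  62.  76.]
 [602.  54.  76.]
 [603.  46.  71.]
 [600.  65.  75.]
 [600.  57.  74.]
 [600.  49.  76.]
 [600.  40.  76.]
 [597.  60.  73.]
 [598.  52.  71.]
 [597.  43.  77.]
 [597.  35.  80.]
 [597.  26.  79.]
 [595.  46.  74.]
 [594.  37.  77.]
 [594.  29.  76.]
 [594.  21.  81.]
 [595.  13.  74.]
 [592.  32.  76.]
 [592.  24.  75.]
 [592.  16.  76.]
 [589.  30.  72.]
 [589.  21.  76.]
 [589.  13.  78.]]
```

Run:
```python
from h import *
d=pickle.load(open("im0.pkl","rb"));T,S=d["top"],d["side"]
print("disc tri",tri(T,(311.08,210.65),S,(278.97,177.83)))
ct=lambda x,y:(x/9-.5+270,y/9-.5+160)
cs=lambda x,y:(x/13-.5+235,y/13-.5+165)
D=onz(T,311.08,210.65,7)
print("disc",D, onz(S,278.97,177.83,7))
for nm,p,q in (("nose",(135,152),(140,290)),("hinge",(243,85),(95,192)),("cornL",(197,252),(290,247)),("cornR",(297,185),(235,165))):
    print(nm,onz(T,*ct(*p),12).round(1),onz(S,*cs(*q),12).round(1),tri(T,ct(*p),S,cs(*q)))
# grip top: ends
for nm,p,q in (("gfront",(253,245),(290,180)),("gback",(338,395),(500,140))):
    print(nm,onz(T,*ct(*p),24).round(1),onz(S,*cs(*q),24).round(1),tri(T,ct(*p),S,cs(*q)))
# red grip pixels top, excluding near disc -> minAreaRect axis
hsv=cv2.cvtColor(T["color"],cv2.COLOR_RGB2HSV)
m=((hsv[...,0]<8)|(hsv[...,0]>172))&(hsv[...,1]>130)&(hsv[...,2]>60)
vs,us=np.nonzero(m)
k=(us>290)&(us<312)&(vs>180)&(vs<210)
Q=np.array([onz(T,u,v,24)[:2] for u,v in zip(us[k],vs[k])])
Q=Q[np.linalg.norm(Q-onz(T,311.08,210.65,24)[:2],axis=1)>27]
c=Q.mean(0);w,V=np.linalg.eigh(np.cov(Q.T));a=V[:,1];a*=np.sign(a@(c-D[:2]))
print("grip",c,a,np.degrees(np.arctan2(a[1],a[0])),np.ptp((Q-c)@a),np.ptp((Q-c)@V[:,0]),len(Q))
# eye bar
print("bar ends")
for nm in d:
    im=d[nm]
for nm,p,q in (("L",(180.5,145.5),(190.8,226.8)),("R",(205,151.5),(203.2,214.2))):
    print(nm,onz(T,*p,75).round(1),onz(S,*q,75).round(1),tri(T,p,S,q))
```

```text
disc tri (array([ 429.11028532, -296.11403845,    9.95617191]), np.float64(0.5750795590608898))
disc [ 428.8460699  -296.55926693    7.        ] [ 430.05043934 -300.1270647     7.        ]
nose [ 526.2 -219.8   12. ] [ 526.8 -219.7   12. ] (array([ 526.47920222, -219.76989571,   11.94590808]), np.float64(0.6442833450559386))
hinge [ 547.7 -254.1   12. ] [ 548.1 -257.7   12. ] (array([ 547.28318829, -253.85485601,   14.87666366]), np.float64(0.3578956893252141))
cornL [ 494.5 -239.6   12. ] [ 494.2 -245.7   12. ] (array([ 493.4970703 , -239.30145251,   16.73671725]), np.float64(1.528256182103696))
cornR [ 516.  -271.3   12. ] [ 515.9 -277.2   12. ] (array([ 515.03607482, -270.92377032,   16.57975813]), np.float64(1.318212985342631))
gfront [ 496.2 -256.1   24. ] [ 496.9 -257.7   24. ] (array([ 496.29062198, -255.92306725,   25.32246803]), np.float64(0.39486159733459447))
gback [ 449.2 -282.9   24. ] [ 448.4 -286.6   24. ] (array([ 448.40961716, -282.67106752,   26.77206583]), np.float64(1.4332301443698967))
grip [ 474.00759531 -267.43565777] [0.86547538 0.50095146] 30.062967985403372 52.53002764431383 16.47996805447663 106
bar ends
L [603.8  69.1  75. ] [605.2  68.4  75. ] (array([604.2767737 ,  69.16724076,  75.79826149]), np.float64(1.1678417374574657))
R [587.9   2.2  75. ] [589.2  11.1  75. ] (array([590.4669404 ,   3.30275853,  68.03010776]), np.float64(3.4912699706969224))
```

```bash
cat >> h.py <<'E'
from scipy.spatial.transform import Rotation as Ro
def q2R(q): return Ro.from_quat([q[1],q[2],q[3],q[0]])
def plan(s,target,head=None):
    """print tool-frame shift (cm) & turn deg to bring TCP to target, jaw axis to perpendicular of heading (deg), tool down"""
    R=q2R(s["tcp_rot"]);M=R.as_matrix()
    print("pos",s["ee_pos"].round(1),"axes x",M[:,0].round(3),"y",M[:,1].round(3),"z",M[:,2].round(3),"F",s["ft_force"].round(2),"T",s["torque"].round(2),"open",round(s["opening"],3),"t",round(s["time_s"],2))
    if head is None: Rt=R
    else:
        best=None
        for sg in(1,-1):
            a=np.radians(head+90*sg);z=np.array([np.cos(a),np.sin(a),0]);y=np.array([0,0,-1.]);x=np.cross(y,z)
            Rt_=Ro.from_matrix(np.c_[x,y,z]);rv=(R.inv()*Rt_).as_rotvec(degrees=True)
            print("  turn option",rv.round(2),"norm",round(np.linalg.norm(rv),1))
            if best is None or np.linalg.norm(rv)<best: best=np.linalg.norm(rv);Rt=Rt_
    dw=np.array(target)-s["ee_pos"]
    print("  shift now-frame cm",(M.T@dw/10).round(2)," shift in target frame cm",(Rt.as_matrix().T@dw/10).round(2))
E
python3 - <<'E'
from h import *
from plant import r
plan(r.sense(),[478,-266,60],31.4)
d=pickle.load(open("im0.pkl","rb"));T,S=d["top"],d["side"]
# board orientation from top
hsv=cv2.cvtColor(T["color"],cv2.COLOR_RGB2HSV)
for p in ((478,190),):pass
print(hsv[165,190],hsv[180,150],hsv[200,280])
m=((hsv[...,0]<14)&(hsv[...,1]>120)).astype(np.uint8); m[:, :55]=0;m[:,235:]=0;m[220:]=0;m[:80]=0
m=cv2.morphologyEx(m,cv2.MORPH_OPEN,np.ones((3,3)))
vs,us=np.nonzero(m);Q=np.array([onz(T,u,v,15)[:2] for u,v in zip(us,vs)],np.float32)
rc=cv2.minAreaRect(cv2.convexHull(Q));print("board",rc,cv2.boxPoints(rc))
# bar extents
def pts(im):
    K=im["camera_matrix"];v,u=np.mgrid[:384,:512]
    z=im["z_map"]; c=np.stack([(u-K[0,2])/K[0,0]*z,(v-K[1,2])/K[1,1]*z,z],-1)
    return (c-im["t"])@im["R"]
for n,(x,y,w,h) in {"top":(165,105,60,65),"side":(160,205,60,50)}.items():
    im=d[n];hs=cv2.cvtColor(im["color"],cv2.COLOR_RGB2HSV)[y:y+h,x:x+w];P=pts(im)[y:y+h,x:x+w]
    for lo,hi in((60,90),(25,60)):
        g=(P[...,2]>lo)&(P[...,2]<hi)&(hs[...,1]<90)&(P[...,1]<90);q=P[g]
        a=np.radians(76.7);e=np.array([np.cos(a),np.sin(a)]);f=np.array([e[1],-e[0]])
        b=q[:,:2]@e;l=q[:,:2]@f
        print(n,lo,len(b),"y range",np.percentile(b,[0,2,5,50,95,98,100]).round(1),"x",np.percentile(l,[5,50,95]).round(1))
        w_,V=np.linalg.eigh(np.cov(q[:,:2].T));print(np.degrees(np.arctan2(*V[::-1,1])))
        if lo==25:
            for sel in(b<b.mean(),b>b.mean()): print("  upright",q[sel].mean(0).round(1),b[sel].mean().round(1),l[sel].mean().round(1))
E
```

```text
pos [ 202.8 -590.4  230.2] axes x [-0.946 -0.325 -0.   ] y [-0.     0.002 -1.   ] z [ 0.325 -0.946 -0.002] F [-0.35  0.15  0.36] T [ 0.02 -0.01 -0.01] open 1.005 t 0.1
  turn option [4.0000e-02 1.6755e+02 1.7000e-01] norm 167.6
  turn option [  0.11 -12.45  -0.03] norm 12.4
  shift now-frame cm [-36.56  17.08 -21.71]  shift in target frame cm [-40.39  17.02 -13.35]
[ 14 140 133] [ 14 139 145] [ 18  89 183]
board ((680.44482421875, 38.29188919067383), (76.67405700683594, 37.568389892578125), 70.3383560180664) [[649.85675     8.510284 ]
 [685.2348     -4.1301594]
 [711.0329     68.073494 ]
 [675.65485    80.713936 ]]
top 60 90 y range [143.3 144.7 146.2 175.5 203.8 207.1 207.9] x [567.2 571.3 576.3]
75.12689659517387
top 25 11 y range [139.3 140.  141.1 146.2 202.1 202.7 203.2] x [563.9 568.6 571.6]
75.7826712132857
  upright [585.9   9.3  38.2] 143.9 568.0
  upright [597.4  56.7  30.6] 192.6 568.3
side 60 73 y range [142.1 145.5 147.2 176.5 206.8 207.7 209. ] x [567.  569.7 574.7]
75.36033532447836
side 25 53 y range [147.7 148.1 148.5 202.8 207.8 208.2 208.4] x [566.9 570.5 575.2]
75.53845448135196
  upright [589.5  15.1  41.5] 150.3 570.2
  upright [603.2  68.5  42.1] 205.4 571.2
```

Run:
```python
from h import *
d=pickle.load(open("im0.pkl","rb"));T,S=d["top"],d["side"]
hsv=cv2.cvtColor(T["color"],cv2.COLOR_RGB2HSV)
m=((hsv[...,0]<16)&(hsv[...,1]>112)&(hsv[...,2]<175)).astype(np.uint8); m[:, :55]=0;m[:,235:]=0;m[220:]=0;m[:80]=0
m=cv2.morphologyEx(m,cv2.MORPH_OPEN,np.ones((3,3)))
k,l,s,c=cv2.connectedComponentsWithStats(m);i=1+np.argmax(s[1:,4])
vs,us=np.nonzero(l==i);Q=np.array([onz(T,u,v,15)[:2] for u,v in zip(us,vs)],np.float32)
rc=cv2.minAreaRect(cv2.convexHull(Q));print("board",rc,cv2.boxPoints(rc))
for hd in (-13,-13.5,-14):
    a=np.radians(hd);f=np.array([np.cos(a),np.sin(a)]);e=np.array([-f[1],f[0]])
# centre from mean of bar
    C=np.array([597.,38.3]);
    print(hd,"R",C-28*e,"L",C+28*e)
a=np.radians(76.7);e=np.array([np.cos(a),np.sin(a)]);f=np.array([e[1],-e[0]]);print("C",175.6*e+570.8*f)
```

```text
board ((599.3362426757812, 183.666748046875), (419.1993103027344, 278.70013427734375), 75.83877563476562) [[412.94205   14.528748]
 [683.17285  -53.65558 ]
 [785.73047  352.80475 ]
 [515.49963  420.98907 ]]
-13 R [590.70137048  11.01763819] L [603.29862952  65.58236181]
-13.5 R [590.46352981  11.07364223] L [603.53647019  65.52635777]
-14 R [590.22618692  11.13171966] L [603.77381308  65.46828034]
C [595.88723443  39.57782007]
```

Emit:
jog_arm --offset '[[0,0,0],[0,0,0],[-5,1,-1],[-5,1,-1],[-5,1.5,-1.5],[-5,1.5,-1.5],[-5,2,-1.5],[-5,2,-1.5],[-5,2,-2],[-4,2,-2]]' --delta_rot '[[0,-6.2,0],[0,-6.2,0],[0,0,0],[0,0,0],[0,0,0],[0,0,0],[0,0,0],[0,0,0],[0,0,0],[0,0,0]]' --fingers '[0.2,0.2,0.2,0.2,0.2,0.2,0.2,0.2,0.2,0.2]'

```text
time_s: 1.1
ee_pos: [455.0, -306.8, 110.7]
tcp_rot: [-0.191, 0.191, -0.681, 0.681]
ft_force: [0.6, -0.8, 0.2]
opening: 0.6
```

Run:
```python
from h import *
from plant import r
s=r.sense()
plan(s,[478,-266,60],31.4)
d=pickle.load(open("im0.pkl","rb"));T,S=d["top"],d["side"]
print(onz(T,193.3,151.6,17))
cs=lambda x,y:(x/12-.5+160,y/12-.5+205)
print("plate side",[onz(S,*cs(*p),17).round(1) for p in ((330,465),(435,515),(640,290),(535,245))])
print("upr L base",onz(S,*cs(405,465),20),"R base",onz(S,*cs(537,318),20))
# big-jar check of bias: screws
```

```text
pos [ 455.  -306.8  110.7] axes x [-0.854 -0.521 -0.   ] y [ 0.001 -0.    -1.   ] z [ 0.521 -0.854  0.001] F [ 0.64 -0.8   0.19] T [-0.04 -0.06 -0.06] open 0.6 t 1.1
  turn option [ 4.0000e-02  1.7997e+02 -8.0000e-02] norm 180.0
  turn option [-0.05 -0.03 -0.03] norm 0.1
  shift now-frame cm [-4.08  5.07 -2.29]  shift in target frame cm [-4.09  5.07 -2.28]
[594.75583504  40.51507728  17.        ]
plate side [array([619.5,  75.3,  17. ]), array([590.5,  85.4,  17. ]), array([567.6,   2.2,  17. ]), array([597.2,  -7.6,  17. ])]
upr L base [601.3452253   74.33888502  20.        ] R base [587.34440904  20.15854769  20.        ]
```

Emit:
jog_arm --offset '[[-2,1,-1.15],[-2.05,1,-1.15],[0,2,0],[0,2,0],[0,2,0],[0,1,0],[0,0.5,0],[0,0.5,0],[0,0.3,0],[0,0,0]]' --delta_rot '[[0,0,0],[0,0,0],[0,0,0],[0,0,0],[0,0,0],[0,0,0],[0,0,0],[0,0,0],[0,0,0],[0,0,0]]' --fingers '[0.2,0.2,0.2,0.2,0.2,0.2,0.2,0.2,0.2,0.2]'

```text
time_s: 2.1
ee_pos: [476.5, -267.8, 8.5]
tcp_rot: [-0.191, 0.191, -0.681, 0.681]
ft_force: [-0.9, -0.5, -0.4]
opening: 0.595
```

Run:
```python
from h import *
from plant import r
plan(r.sense(),[478,-266,4],31.4)
im=r.get_image("side");crop(im,220,120,100,80,7,"pics/s1.png")
```

```text
pos [ 476.5 -267.8    8.5] axes x [-0.854 -0.52  -0.   ] y [ 0. -0. -1.] z [ 0.52  -0.854  0.   ] F [-0.91 -0.48 -0.4 ] T [ 0.08 -0.02 -0.05] open 0.595 t 2.1
  turn option [ 2.0000e-02  1.7994e+02 -4.0000e-02] norm 179.9
  turn option [-0.03 -0.06 -0.01] norm 0.1
  shift now-frame cm [-0.22  0.45 -0.07]  shift in target frame cm [-0.22  0.45 -0.07]
```

View pics/s1.png

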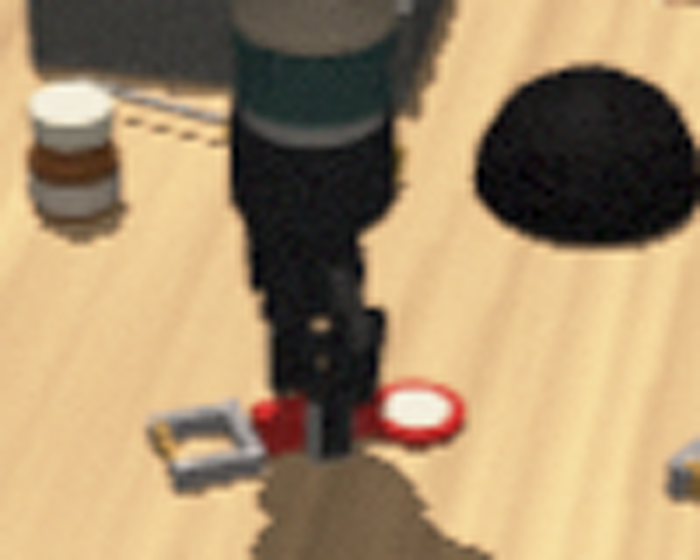

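The side view shows the fingers astride the red grip, with the tips at about (330,450), the tag plate behind at (415,408) and the hook in front at (210,445). Next I'll lower a little and close.

Emit:
jog_arm --offset '[[-0.1,0.2,0],[-0.1,0.2,0],[0,0,0],[0,0,0],[0,0,0],[0,0,0],[0,0,0],[0,0,0],[0,0,0],[0,0,0]]' --delta_rot '[[0,0,0],[0,0,0],[0,0,0],[0,0,0],[0,0,0],[0,0,0],[0,0,0],[0,0,0],[0,0,0],[0,0,0]]' --fingers '[0.2,0.2,-1,-1,-1,-1,-1,-1,-1,-1]'

```text
time_s: 3.15
ee_pos: [478.4, -266.8, 4.7]
tcp_rot: [-0.191, 0.191, -0.681, 0.681]
ft_force: [0.1, -0.5, 4.0]
opening: 0.176
```

Run:
```python
from h import *
from plant import r
print({k:v for k,v in r.sense().items()})
```

```text
{'time_s': 3.15, 'joints': array([-6.26775110e-01,  3.62464898e-01, -4.45213620e-01,  7.62114115e-01,
        3.61497754e-05,  1.96761011e+00]), 'joint_velocities': array([ 7.54598094e-04, -4.93753695e-04, -4.93748244e-05,  1.84394620e-03,
        5.31696147e-04, -1.46701974e-04]), 'joint_efforts': array([ 3.19282024e-02, -3.90361011e+01,  2.01445895e+01,  1.29792038e-01,
        1.51645357e-02,  1.49161206e-02]), 'ee_pos': array([ 478.43925628, -266.82932945,    4.65702748]), 'tcp_rot': array([-0.19129275,  0.19083176, -0.68053462,  0.68107485]), 'ft_force': array([ 0.08063825, -0.50238668,  3.96939723]), 'torque': array([ 0.00097108, -0.06437102,  0.01567841]), 'opening': 0.17569096959215225}
```

Emit:
jog_arm --offset '[[0,-0.5,0],[0,-1,0],[0,-2,0],[0,-2.5,0],[0,-2,0],[0,0,0],[0,0,0],[0,0,0],[0,0,0],[0,0,0],[0,0,0]]' --delta_rot '[[0,0,0],[0,0,0],[0,0,0],[0,0,0],[0,7.6,0],[0,7.6,0],[0,7.6,0],[0,7.6,0],[0,7.6,0],[0,7.6,0],[0,0,0]]' --fingers '[-1,-1,-1,-1,-1,-1,-1,-1,-1,-1,-1]'

```text
time_s: 4.25
ee_pos: [477.5, -266.1, 84.3]
tcp_rot: [-0.088, 0.087, 0.702, -0.701]
ft_force: [0.5, -1.0, -1.8]
opening: 0.175
```

Emit:
jog_arm --offset '[[0.7,0,-3],[0.8,0,-3.5],[0.8,0,-3.5],[0.8,0,-3.5],[0.8,0,-3.5],[0.8,0,-3.5],[0.8,0,-3.5],[0.7,0,-3],[0.5,0,-2.6],[0,0,0],[0,0,0]]' --delta_rot '[[0,0,0],[0,0,0],[0,0,0],[0,0,0],[0,0,0],[0,0,0],[0,0,0],[0,0,0],[0,0,0],[0,0,0],[0,0,0]]' --fingers '[-1,-1,-1,-1,-1,-1,-1,-1,-1,-1,-1]'

```text
time_s: 5.35
ee_pos: [474.1, -11.9, 85.5]
tcp_rot: [-0.064, 0.066, 0.717, -0.691]
ft_force: [-0.0, -0.3, -2.1]
opening: 0.178
```

Run:
```python
from h import *
from plant import r
plan(r.sense(),[486.1,36.7,50],-14.2)
s=r.sense();print(s.keys(),s["joints"].round(2))
d={n:r.get_image(n) for n in("side","top")};pickle.dump(d,open("im2.pkl","wb"))
crop(d["side"],150,140,110,120,5,"pics/s2.png")
crop(d["top"],150,110,110,100,6,"pics/t2.png")
```

```text
pos [474.1 -11.9  85.5] axes x [-0.983  0.183 -0.   ] y [ 0.007  0.036 -0.999] z [-0.183 -0.982 -0.037] F [-0.04 -0.34 -2.06] T [-0.08  0.03  0.04] open 0.178 t 5.35
  turn option [ 9.000e-02 -1.763e+02 -3.270e+00] norm 176.3
  turn option [2.13 3.67 0.06] norm 4.2
  shift now-frame cm [-0.29  3.74 -4.87]  shift in target frame cm [ 0.03  3.55 -5.01]
dict_keys(['time_s', 'joints', 'joint_velocities', 'joint_efforts', 'ee_pos', 'tcp_rot', 'ft_force', 'torque', 'opening']) [-0.18  0.14 -0.53  0.9   0.04  3.14]
```

View pics/s2.png

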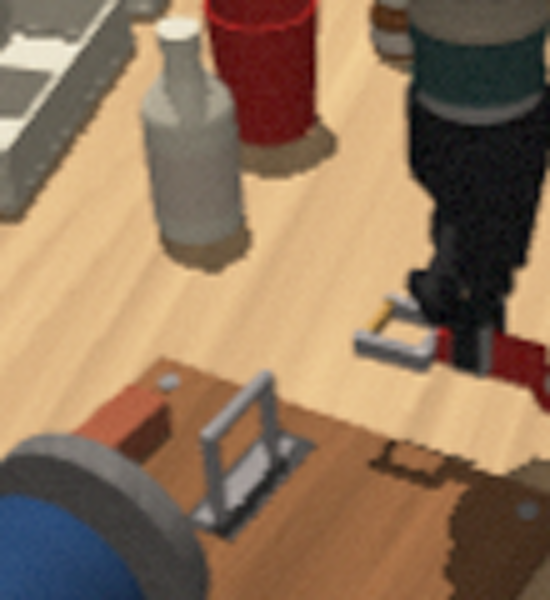

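View pics/t2.png

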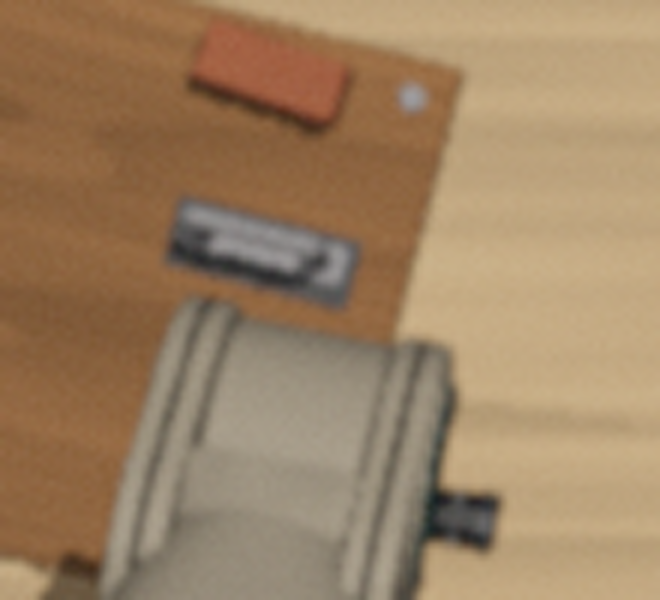

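The side view shows the hook well held at (400,335), with the eye at (240,440). But J6 sits at its 3.14 limit, so this grasp can't reach the eye's heading. I'll set the tag down on clear bench near (530,-160) and regrasp it half a turn round.

Emit:
jog_arm --offset '[[-1,0,1.5],[-1.5,0,2.5],[-1.5,0,2.5],[-1.5,0,2.5],[-1.5,0,2.5],[-1.2,0,2],[0,0,0],[0,0,0]]' --delta_rot '[[0,0,0],[0,0,0],[0,0,0],[0,0,0],[0,0,0],[2.1,0,0],[0,0,0],[0,0,0]]' --fingers '[-1,-1,-1,-1,-1,-1,-1,-1]'

```text
time_s: 6.25
ee_pos: [529.6, -159.3, 80.0]
tcp_rot: [-0.066, 0.065, 0.705, -0.703]
ft_force: [-0.5, -0.2, -2.6]
opening: 0.171
```

Run:
```python
from h import *
from plant import r
s=r.sense();plan(s,[530,-160,6],-11);print(s["joints"].round(2))
d={n:r.get_image(n) for n in("side","top")}
crop(d["side"],200,100,120,110,5,"pics/s3.png")
```

```text
pos [ 529.6 -159.3   80. ] axes x [-0.983  0.184  0.001] y [-0.001  0.002 -1.   ] z [-0.184 -0.983 -0.002] F [-0.5  -0.17 -2.57] T [-0.02  0.01  0.04] open 0.171 t 6.25
  turn option [ 1.2000e-01 -1.7958e+02 -1.8000e-01] norm 179.6
  turn option [0.12 0.42 0.07] norm 0.4
  shift now-frame cm [-0.06  7.4   0.08]  shift in target frame cm [-0.05  7.4   0.06]
[-0.41  0.28 -0.37  0.93  0.    2.92]
```

View pics/s3.png

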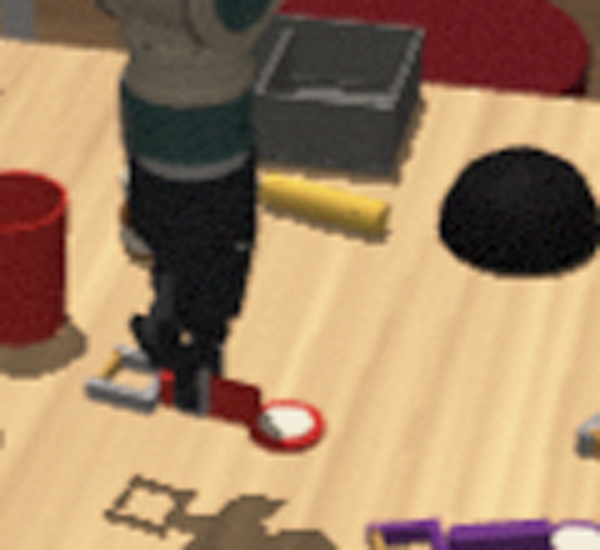

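Emit:
jog_arm --offset '[[0,2,0],[0,2,0],[0,2,0],[0,1,0],[0,0.4,0],[0,0.1,0],[0,0,0],[0,0,0]]' --delta_rot '[[0,0,0],[0,0,0],[0,0,0],[0,0,0],[0,0,0],[0,0,0],[0,0,0],[0,0,0]]' --fingers '[-1,-1,-1,-1,-1,-1,-1,-1]'

```text
time_s: 7.15
ee_pos: [530.8, -159.1, 6.3]
tcp_rot: [-0.064, 0.065, 0.704, -0.704]
ft_force: [0.1, -0.6, -0.8]
opening: 0.171
```

Emit:
jog_arm --offset '[[0,0.12,0],[0,0,0],[0,0,0],[0,0,0],[0,0,0],[0,0,0],[0,0,0],[0,-1,0],[0,-2,0],[0,-2,0],[0,-2,0],[0,0,0]]' --delta_rot '[[0,0,0],[0,0,0],[0,0,0],[0,0,0],[0,0,0],[0,0,0],[0,0,0],[0,0,0],[0,0,0],[0,-8,0],[0,-8,0],[0,-8,0]]' --fingers '[-1,-1,0.2,0.2,0.2,0.2,0.2,0.2,0.2,0.2,0.2,0.2]'

```text
time_s: 8.35
ee_pos: [532.7, -160.0, 78.0]
tcp_rot: [-0.087, 0.083, -0.701, 0.703]
ft_force: [1.3, -0.0, 0.1]
opening: 0.598
```

Emit:
jog_arm --offset '[[0,0,0],[0,0,0],[0,0,0],[0,0,0],[0,0,0],[0,0,0],[0,0,0],[0,0,0],[0,0,0],[0,0,0],[0,0,0],[0,0,0]]' --delta_rot '[[0,-8,0],[0,-8,0],[0,-8,0],[0,-8,0],[0,-8,0],[0,-8,0],[0,-8,0],[0,-8,0],[0,-8,0],[0,-8,0],[0,-8,0],[0,-8,0]]' --fingers '[0.2,0.2,0.2,0.2,0.2,0.2,0.2,0.2,0.2,0.2,0.2,0.2]'

```text
time_s: 9.55
ee_pos: [530.1, -158.9, 74.9]
tcp_rot: [0.579, -0.578, 0.406, -0.406]
ft_force: [-1.0, -0.3, 0.1]
opening: 0.602
```

Emit:
jog_arm --offset '[[0,0,0],[0,0,0],[0,0,0],[0,0,0],[0,0,0],[0,0,0],[0,0,0],[0,0,0],[0,0,0]]' --delta_rot '[[0,-8,0],[0,-8,0],[0,-8,0],[0,-8,0],[0,-8,0],[0,-8,0],[0,-8,0],[0,-3.6,0],[0,0,0]]' --fingers '[0.2,0.2,0.2,0.2,0.2,0.2,0.2,0.2,0.2]'

```text
time_s: 10.45
ee_pos: [530.1, -158.9, 74.8]
tcp_rot: [0.704, -0.704, 0.067, -0.067]
ft_force: [0.3, 0.7, 0.1]
opening: 0.598
```

Run:
```python
from h import *
from plant import r
s=r.sense();plan(s,[530.8,-159.1,5],-10.6);print(s["joints"].round(2))
d={n:r.get_image(n) for n in("side","top")};pickle.dump(d,open("im3.pkl","wb"))
crop(d["side"],200,100,120,110,5,"pics/s4.png")
crop(d["top"],230,120,90,90,6,"pics/t4.png")
```

```text
pos [ 530.1 -158.9   74.8] axes x [ 0.982 -0.189  0.   ] y [ 0.     0.001 -1.   ] z [0.189 0.982 0.001] F [0.26 0.74 0.1 ] T [ 0.01  0.04 -0.01] open 0.598 t 10.45
  turn option [-0.05 -0.31  0.01] norm 0.3
  turn option [-2.0000e-02  1.7969e+02 -9.0000e-02] norm 179.7
  shift now-frame cm [ 0.07  6.98 -0.02]  shift in target frame cm [ 0.07  6.98 -0.01]
[-0.41  0.28 -0.37  0.91  0.   -0.22]
```

View pics/s4.png

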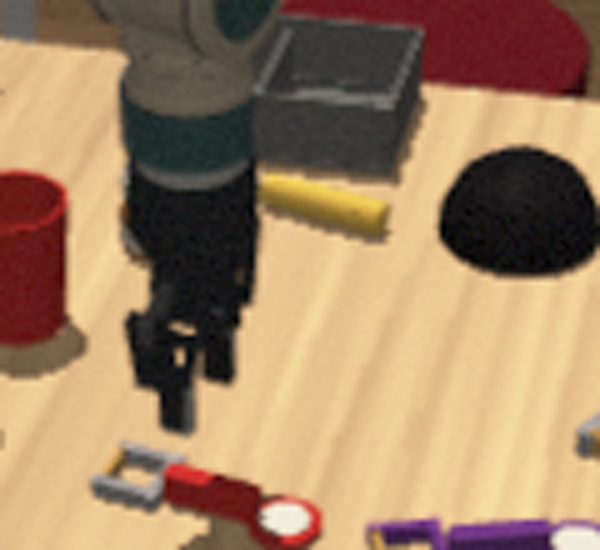

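View pics/t4.png

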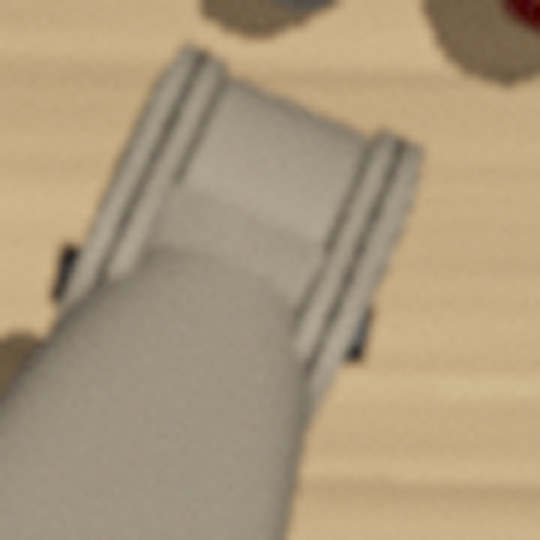

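Run:
```python
from h import *
S=pickle.load(open("im3.pkl","rb"))["side"]
cs=lambda x,y:(x/5-.5+200,y/5-.5+100)
D=onz(S,*cs(284,519),7);print(D)
for p in((110,487),(125,447),(150,497),(172,462)):print(onz(S,*cs(*p),12))
a=np.radians(-10.6);f=np.array([np.cos(a),np.sin(a)])
print("grip",D[:2]+58*f+[-1.2,3.5])  # side-vs-top bias seen on the disc before
```

```text
[ 474.18761546 -150.54899515    7.        ]
[ 587.22081842 -151.37696534   12.        ]
[ 589.62360153 -193.77651759   12.        ]
[ 559.81053482 -147.20219282   12.        ]
[ 555.77149976 -185.14516264   12.        ]
grip [ 529.99786571 -157.71817349]
```

The side view shows the tag lying flat where I set it: disc at (284,519), hook at (130,475). That puts the grip near (530,-158). I'll descend and regrasp.

Emit:
jog_arm --offset '[[0,2,0],[0,2,0],[0,1.5,0],[0,1,0],[0,0.4,0],[0,0.1,0],[0,0,0],[0,0,0],[0,0,0],[0,0,0],[0,0,0],[0,0,0]]' --delta_rot '[[0,0,0],[0,0,0],[0,0,0],[0,0,0],[0,0,0],[0,0,0],[0,0,0],[0,0,0],[0,0,0],[0,0,0],[0,0,0],[0,0,0]]' --fingers '[0.2,0.2,0.2,0.2,0.2,0.2,0.2,-1,-1,-1,-1,-1]'

```text
time_s: 11.75
ee_pos: [530.7, -159.1, 4.9]
tcp_rot: [0.704, -0.704, 0.067, -0.068]
ft_force: [-0.6, 0.4, 5.3]
opening: 0.172
```

Emit:
jog_arm --offset '[[0,0,0],[0,0,0],[0,-1,0],[0,-2,0],[0,-2,0],[0,-2,0],[0,-1,0],[0,0,0],[0,0,0]]' --delta_rot '[[0,0,0],[0,0,0],[0,0,0],[0,0,0],[0,0,0],[0,0,0],[0,3.3,0],[0,0,0],[0,0,0]]' --fingers '[-1,-1,-1,-1,-1,-1,-1,-1,-1]'

```text
time_s: 12.65
ee_pos: [529.3, -158.6, 83.7]
tcp_rot: [0.702, -0.701, 0.087, -0.087]
ft_force: [0.2, 1.0, -0.9]
opening: 0.175
```

Run:
```python
from h import *
from plant import r
s=r.sense();plan(s,[486.1,36.7,70],-14.2);print(s["joints"].round(2))
S=r.get_image("side");crop(S,190,100,120,110,5,"pics/s5.png")
```

```text
pos [ 529.3 -158.6   83.7] axes x [ 0.97  -0.244 -0.001] y [-0.001  0.002 -1.   ] z [0.244 0.97  0.001] F [ 0.24  1.   -0.92] T [ 0.05 -0.02  0.02] open 0.175 t 12.65
  turn option [-0.07  0.06 -0.07] norm 0.1
  turn option [-1.2000e-01 -1.7994e+02  1.1000e-01] norm 179.9
  shift now-frame cm [-8.96  1.41 17.88]  shift in target frame cm [-8.98  1.37 17.87]
[-0.41  0.27 -0.37  0.93  0.   -0.16]
```

View pics/s5.png

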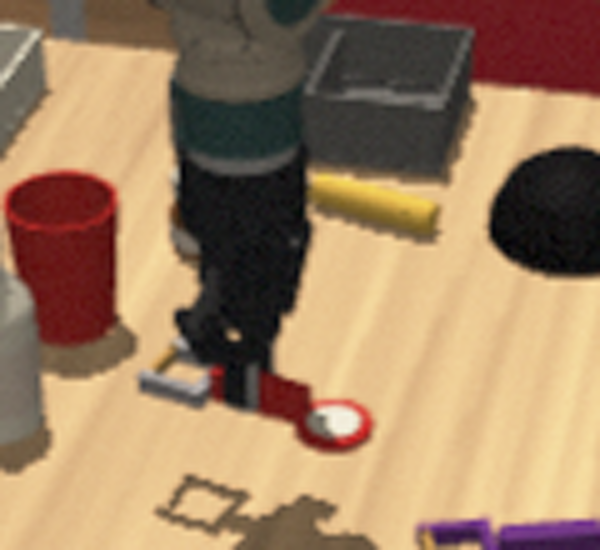

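Emit:
jog_arm --offset '[[-3,0,1],[-3,0,2.5],[-2,0,3],[-1,0,3.4],[0,0,3],[0,0,2.5],[0,0,1.5],[0,0,1],[0,0,0],[0,0,0]]' --delta_rot '[[0,0,0],[0,0,0],[0,0,0],[0,0,0],[0,0,0],[0,0,0],[0,0,0],[0,0,0],[0,0,0],[0,0,0]]' --fingers '[-1,-1,-1,-1,-1,-1,-1,-1,-1,-1]'

```text
time_s: 13.7
ee_pos: [486.0, 36.5, 83.8]
tcp_rot: [0.702, -0.702, 0.088, -0.087]
ft_force: [0.2, -0.2, -0.7]
opening: 0.172
```

Run:
```python
from h import *
from plant import r
s=r.sense();plan(s,[486.1,36.7,21],-14.2);print(s["joints"].round(2))
S=r.get_image("side");crop(S,150,160,120,110,5,"pics/s6.png")
```

```text
pos [486.   36.5  83.8] axes x [ 0.969 -0.245 -0.002] y [-0.002  0.001 -1.   ] z [0.245 0.969 0.   ] F [ 0.25 -0.25 -0.7 ] T [0.02 0.   0.04] open 0.172 t 13.7
  turn option [-0.02  0.01 -0.1 ] norm 0.1
  turn option [-1.5000e-01 -1.7999e+02  3.0000e-02] norm 180.0
  shift now-frame cm [0.02 6.28 0.02]  shift in target frame cm [0.01 6.28 0.03]
[-0.06  0.17 -0.5   0.9   0.    0.19]
```

View pics/s6.png

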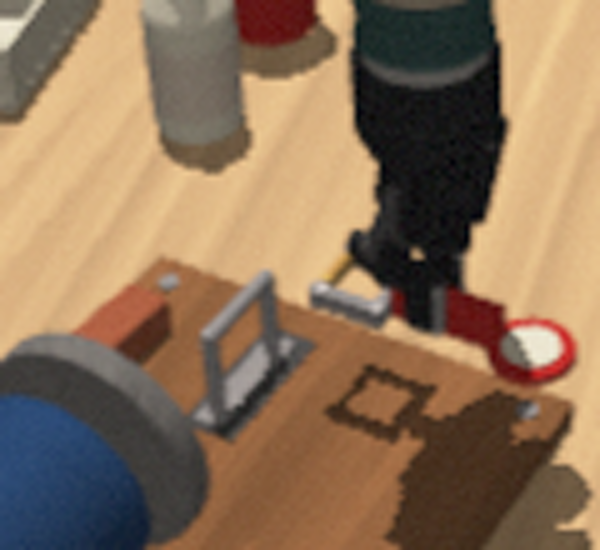

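The hook is level at (350,290), pointing along the eye's axis, with the right upright ahead at (270,320). I'll go down to just over the board.

Emit:
jog_arm --offset '[[0,1,0],[0,2,0],[0,2,0],[0,0.8,0],[0,0.4,0],[0,0,0],[0,0,0]]' --delta_rot '[[0,0,0],[0,0,0],[0,0,0],[0,0,0],[0,0,0],[0,0,0],[0,0,0]]' --fingers '[-1,-1,-1,-1,-1,-1,-1]'

```text
time_s: 14.45
ee_pos: [487.3, 36.7, 22.9]
tcp_rot: [0.702, -0.701, 0.087, -0.088]
ft_force: [-0.1, -0.0, -1.2]
opening: 0.171
```

Run:
```python
from h import *
from plant import r
s=r.sense();plan(s,[486.1,36.7,21],-14.2)
S=r.get_image("side");crop(S,165,190,80,60,10,"pics/s7.png")
S2=r.get_image("top");crop(S2,165,120,80,60,10,"pics/t7.png")
pickle.dump({"side":S,"top":S2},open("im7.pkl","wb"))
```

```text
pos [487.3  36.7  22.9] axes x [ 0.969 -0.245  0.001] y [ 0.001  0.001 -1.   ] z [0.245 0.969 0.001] F [-0.08 -0.03 -1.23] T [0.02 0.   0.03] open 0.171 t 14.45
  turn option [-0.08 -0.01  0.04] norm 0.1
  turn option [-7.0000e-02  1.7999e+02 -1.2000e-01] norm 180.0
  shift now-frame cm [-0.11  0.19 -0.03]  shift in target frame cm [-0.11  0.19 -0.03]
```

View pics/s7.png

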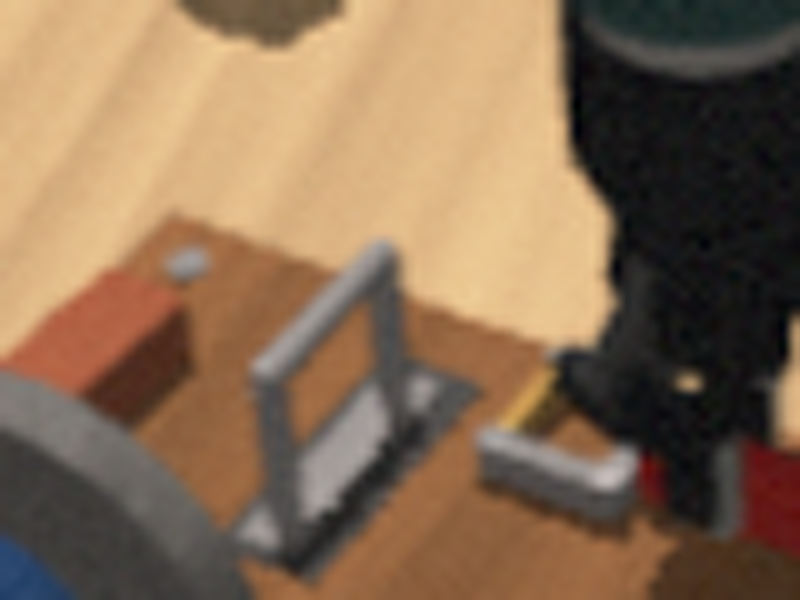

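View pics/t7.png

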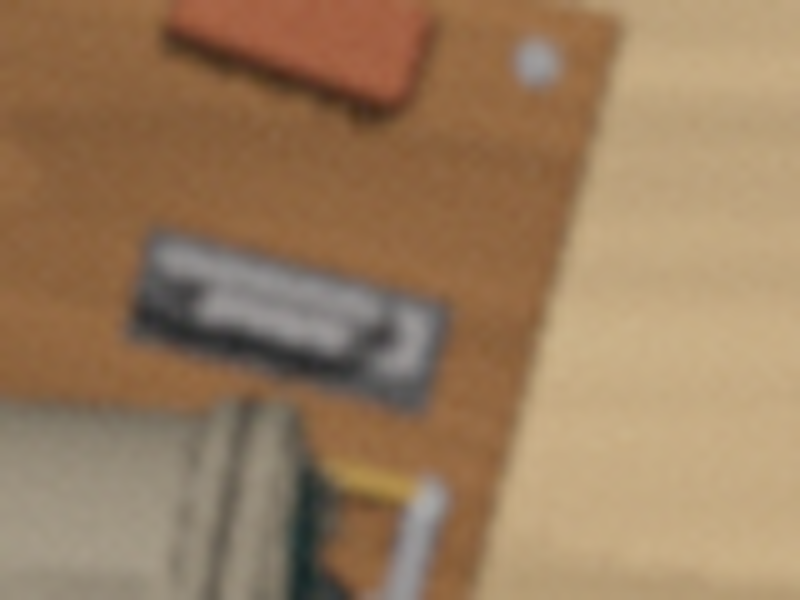

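Run:
```python
from h import *
d=pickle.load(open("im7.pkl","rb"));T,S=d["top"],d["side"]
a=np.radians(-14.2);f=np.array([np.cos(a),np.sin(a)]);e=np.array([-f[1],f[0]])
p=lambda x,y:(x/10-.5+165,y/10-.5+120)
q=lambda x,y:(x/10-.5+165,y/10-.5+190)
G=np.array([487.3,36.7])
def loc(P):return ((P[:2]-G)@f).round(1),((P[:2]-G)@e).round(1)
print("hinge tip top",loc(onz(T,*p(430,493),28)))
print("nose tip side",loc(onz(S,*q(497,440),28)), "cornerL side",loc(onz(S,*q(622,475),28)))
print("bar R outer end top",[loc(onz(T,*p(x,y),73)) for x,y in((383,305),(392,308))])
print("bar L outer end top",[loc(onz(T,*p(x,y),73)) for x,y in((155,248),)])
print("side: bar ends",loc(onz(S,*q(388,247),75)),loc(onz(S,*q(262,368),75)))
print("side upright R centre at z=45 guess, base",loc(onz(S,*q(391,335),45)),loc(onz(S,*q(395,415),20)),"L",loc(onz(S,*q(275,445),45)),loc(onz(S,*q(285,535),20)))
```

```text
hinge tip top (np.float64(65.2), np.float64(-22.6))
nose tip side (np.float64(65.5), np.float64(11.6)) cornerL side (np.float64(27.1), np.float64(8.0))
bar R outer end top [(np.float64(108.6), np.float64(-1.7)), (np.float64(108.5), np.float64(-4.2))]
bar L outer end top [(np.float64(108.1), np.float64(62.5))]
side: bar ends (np.float64(104.8), np.float64(0.1)) (np.float64(107.9), np.float64(58.1))
side upright R centre at z=45 guess, base (np.float64(104.3), np.float64(3.3)) (np.float64(101.7), np.float64(8.8)) L (np.float64(108.2), np.float64(56.2)) (np.float64(102.5), np.float64(64.0))
```

Emit:
jog_arm --offset '[[0.5,0.12,0],[0.5,0,0],[0.5,0,0],[0.5,0,0],[0.3,0,0],[0.2,0,0],[0,0,0],[0,0,0]]' --delta_rot '[[0,0,0],[0,0,0],[0,0,0],[0,0,0],[0,0,0],[0,0,0],[0,0,0],[0,0,0]]' --fingers '[-1,-1,-1,-1,-1,-1,-1,-1]'

```text
time_s: 15.35
ee_pos: [510.5, 30.8, 21.0]
tcp_rot: [0.702, -0.701, 0.088, -0.087]
ft_force: [0.8, 0.3, -2.2]
opening: 0.172
```

```bash
cat > st.py <<'E'
from h import *
from plant import r
a=np.radians(-14.2);f=np.array([np.cos(a),np.sin(a)]);e=np.array([-f[1],f[0]])
G=np.array([487.3,36.7])
def st():
    s=r.sense();p=s["ee_pos"];F=s["ft_force"]
    print("t %.2f  adv %.1f lat %.1f z %.1f | F fwd %.2f lat %.2f up %.2f"%(s["time_s"],(p[:2]-G)@f,(p[:2]-G)@e,p[2],F[:2]@f,F[:2]@e,F[2]),"T",s["torque"].round(2),"op",round(s["opening"],3))
if __name__=="__main__":
    import sys
    st()
    if len(sys.argv)>1:
        S=r.get_image("side");crop(S,165,190,80,60,10,"pics/"+sys.argv[1]+".png")
        T=r.get_image("top");crop(T,165,120,80,60,10,"pics/"+sys.argv[1]+"t.png")
        pickle.dump({"side":S,"top":T},open(sys.argv[1]+".pkl","wb"))
E
python3 st.py s8
```

```text
t 15.35  adv 24.0 lat -0.1 z 21.0 | F fwd 0.68 lat 0.43 up -2.17 T [0.02 0.02 0.02] op 0.172
```

View pics/s8.png

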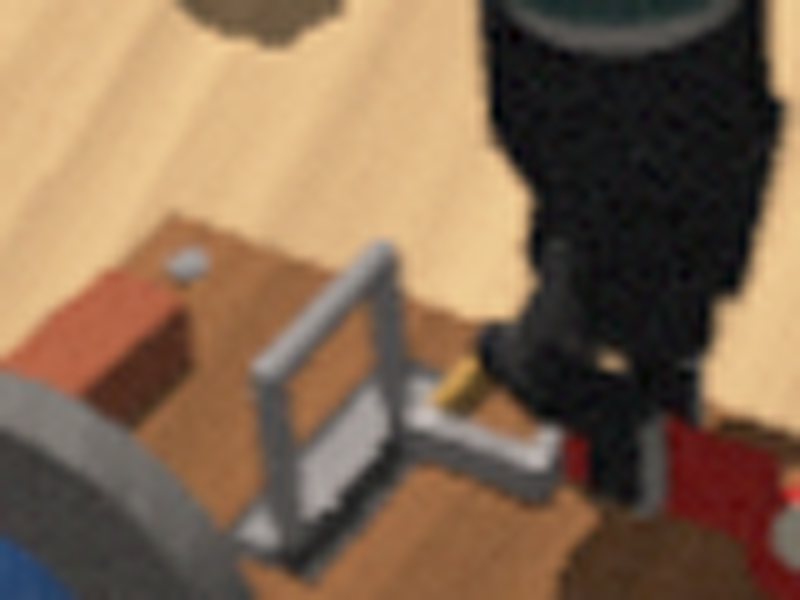

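View pics/s8t.png

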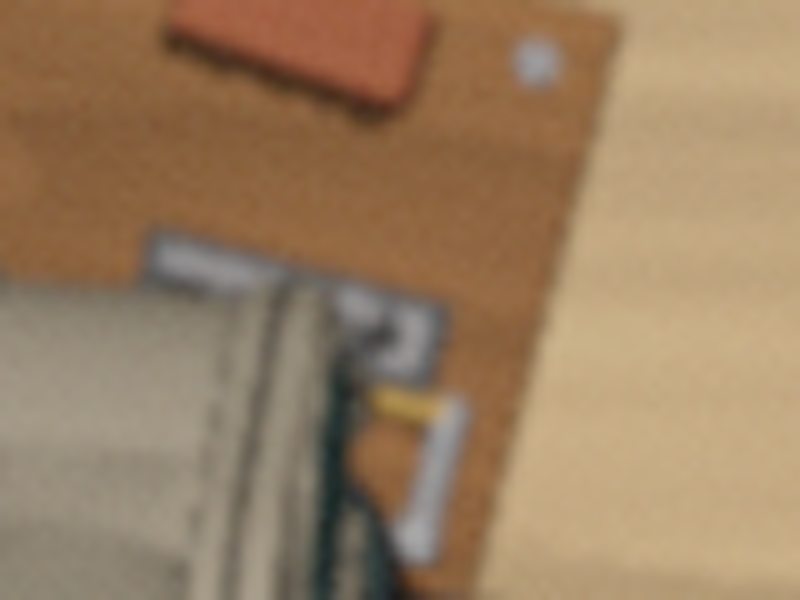

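The side view shows the nose tip at (405,430), just short of the right upright at (393,400). The top view shows the hinge arm at (450,410), outside the arch. I'll advance in small steps.

Emit:
jog_arm --offset '[[0.2,0,0],[0.2,0,0],[0.2,0,0],[0.1,0,0],[0,0,0]]' --delta_rot '[[0,0,0],[0,0,0],[0,0,0],[0,0,0],[0,0,0]]' --fingers '[-1,-1,-1,-1,-1]'

```text
time_s: 15.95
ee_pos: [517.9, 29.0, 21.2]
tcp_rot: [0.702, -0.701, 0.087, -0.087]
ft_force: [-0.5, -0.4, -1.6]
opening: 0.17
```

```bash
python3 st.py
```

```text
t 15.95  adv 31.5 lat -0.0 z 21.2 | F fwd -0.37 lat -0.56 up -1.56 T [-0.05  0.01 -0.04] op 0.17
```

Emit:
jog_arm --offset '[[0.2,0,0],[0.1,0,0],[0,0,0]]' --delta_rot '[[0,0,0],[0,0,0],[0,0,0]]' --fingers '[-1,-1,-1]'

```text
time_s: 16.25
ee_pos: [520.8, 28.2, 21.2]
tcp_rot: [0.702, -0.701, 0.087, -0.087]
ft_force: [-0.1, -0.1, -1.5]
opening: 0.17
```

```bash
python3 st.py
```

```text
t 16.25  adv 34.5 lat 0.0 z 21.2 | F fwd -0.07 lat -0.07 up -1.55 T [-0.04  0.04 -0.03] op 0.17
```

Emit:
jog_arm --offset '[[0.2,0,0],[0.1,0,0],[0,0,0]]' --delta_rot '[[0,0,0],[0,0,0],[0,0,0]]' --fingers '[-1,-1,-1]'

```text
time_s: 16.55
ee_pos: [522.8, 27.7, 20.9]
tcp_rot: [0.702, -0.701, 0.088, -0.087]
ft_force: [-1.6, 0.9, -0.0]
opening: 0.169
```

```bash
python3 st.py s9
```

```text
t 16.55  adv 36.6 lat -0.1 z 20.9 | F fwd -1.81 lat 0.50 up -0.05 T [0.07 0.35 0.05] op 0.169
```

View pics/s9.png

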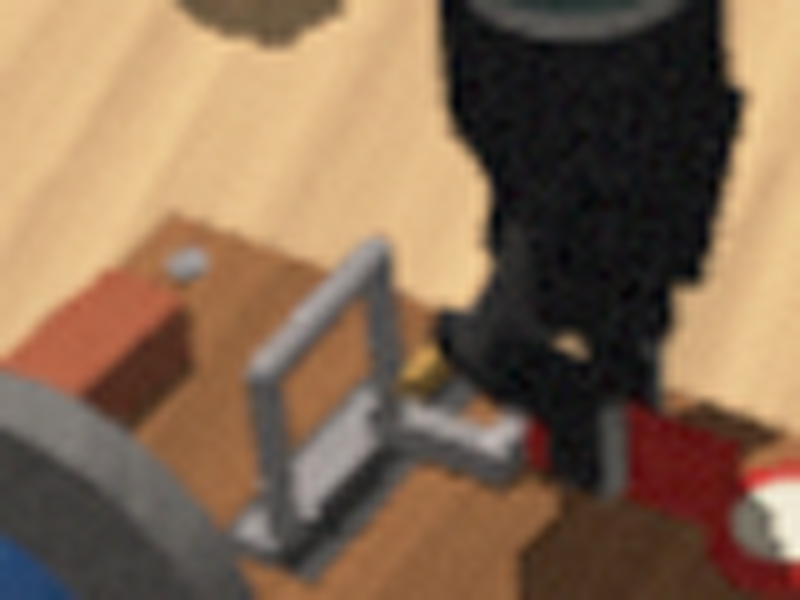

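Emit:
jog_arm --offset '[[0.1,0,0],[0.1,0,0],[0.1,0,0],[0,0,0]]' --delta_rot '[[0,0,0],[0,0,0],[0,0,0],[0,0,0]]' --fingers '[-1,-1,-1,-1]'

```text
time_s: 17.05
ee_pos: [525.8, 26.8, 20.9]
tcp_rot: [0.702, -0.701, 0.088, -0.087]
ft_force: [-3.0, 0.4, -0.1]
opening: 0.17
```

```bash
python3 st.py
```

```text
t 17.05  adv 39.7 lat -0.2 z 20.9 | F fwd -3.03 lat -0.37 up -0.13 T [ 0.08  0.76 -0.04] op 0.17
```

Emit:
jog_arm --offset '[[0.1,0,0],[0.1,0,0],[0,0,0]]' --delta_rot '[[0,0,0],[0,0,0],[0,0,0]]' --fingers '[-1,-1,-1]'

```text
time_s: 17.35
ee_pos: [527.9, 26.4, 20.9]
tcp_rot: [0.702, -0.701, 0.088, -0.087]
ft_force: [-5.2, 0.7, -1.4]
opening: 0.17
```

```bash
python3 st.py s10
```

```text
t 17.35  adv 41.9 lat -0.0 z 20.9 | F fwd -5.18 lat -0.56 up -1.40 T [ 0.23  0.86 -0.06] op 0.17
```

View pics/s10.png

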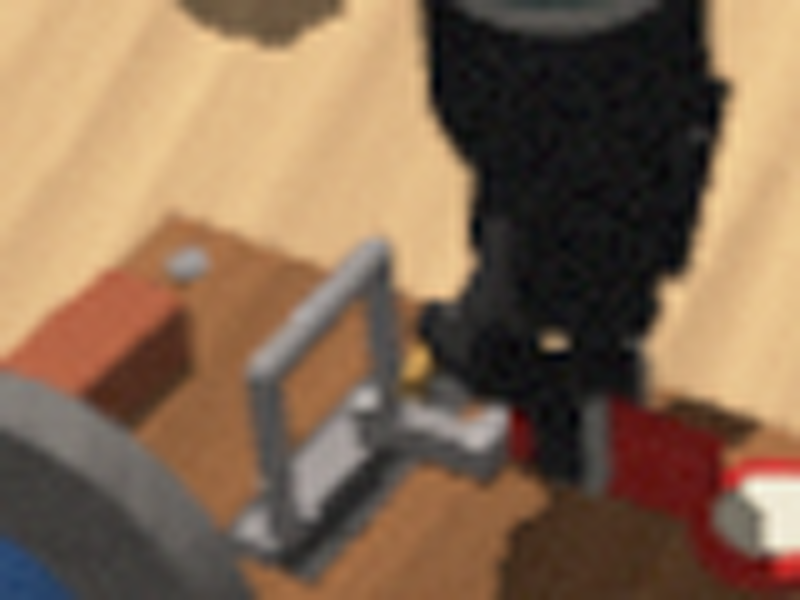

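View pics/s10t.png

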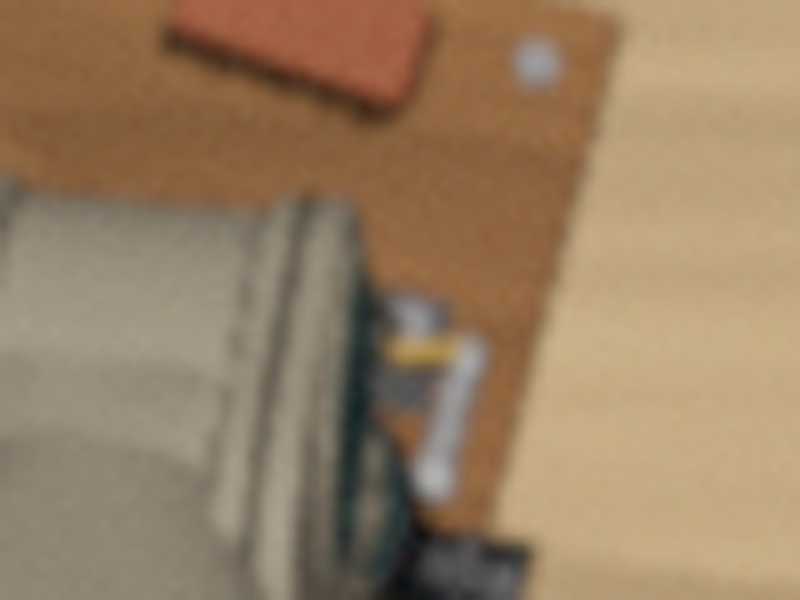

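The nose tip (368,400) is now past the upright and the gate is swinging in, at about 5 N. I'll keep pressing gently.

Emit:
jog_arm --offset '[[0.1,0,0],[0.1,0,0],[0.1,0,0],[0,0,0]]' --delta_rot '[[0,0,0],[0,0,0],[0,0,0],[0,0,0]]' --fingers '[-1,-1,-1,-1]'

```text
time_s: 17.85
ee_pos: [530.6, 26.0, 20.9]
tcp_rot: [0.702, -0.701, 0.088, -0.087]
ft_force: [-5.9, 2.1, -0.5]
opening: 0.17
```

```bash
python3 st.py
```

```text
t 17.85  adv 44.6 lat 0.3 z 20.9 | F fwd -6.19 lat 0.56 up -0.53 T [ 0.41  1.07 -0.02] op 0.17
```

Emit:
jog_arm --offset '[[0.1,0,0],[0.1,0,0],[0.1,0,0],[0,0,0]]' --delta_rot '[[0,0,0],[0,0,0],[0,0,0],[0,0,0]]' --fingers '[-1,-1,-1,-1]'

```text
time_s: 18.25
ee_pos: [532.9, 25.2, 20.6]
tcp_rot: [0.702, -0.701, 0.088, -0.086]
ft_force: [-5.4, 1.0, -1.1]
opening: 0.171
```

```bash
python3 st.py
```

```text
t 18.25  adv 47.0 lat 0.0 z 20.6 | F fwd -5.46 lat -0.32 up -1.06 T [0.34 1.14 0.04] op 0.171
```

Emit:
jog_arm --offset '[[0.1,0,0],[0.1,0,0],[0.1,0,0],[0,0,0]]' --delta_rot '[[0,0,0],[0,0,0],[0,0,0],[0,0,0]]' --fingers '[-1,-1,-1,-1]'

```text
time_s: 18.65
ee_pos: [535.4, 24.3, 20.4]
tcp_rot: [0.702, -0.701, 0.089, -0.086]
ft_force: [-5.6, 1.2, -0.8]
opening: 0.167
```

```bash
python3 st.py s11
```

```text
t 18.65  adv 49.6 lat -0.3 z 20.4 | F fwd -5.68 lat -0.22 up -0.83 T [ 0.28  1.29 -0.07] op 0.167
```

View pics/s11.png

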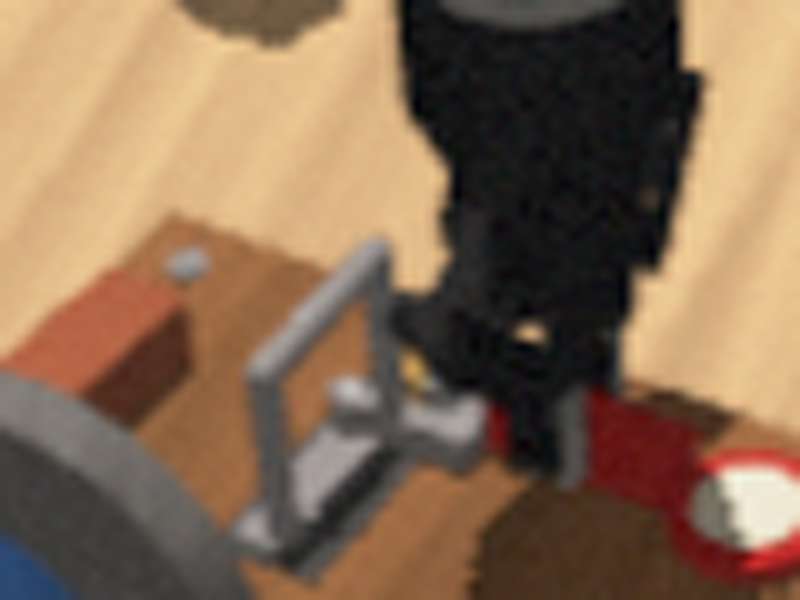

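Emit:
jog_arm --offset '[[0.15,0,0],[0.15,0,0],[0.15,0,0],[0.15,0,0],[0,0,0]]' --delta_rot '[[0,0,0],[0,0,0],[0,0,0],[0,0,0],[0,0,0]]' --fingers '[-1,-1,-1,-1,-1]'

```text
time_s: 19.25
ee_pos: [541.0, 22.4, 20.3]
tcp_rot: [0.702, -0.702, 0.089, -0.086]
ft_force: [-6.5, 0.2, -1.1]
opening: 0.174
```

```bash
python3 st.py
```

```text
t 19.25  adv 55.6 lat -0.7 z 20.3 | F fwd -6.36 lat -1.37 up -1.06 T [ 0.03  1.32 -0.06] op 0.174
```

Emit:
jog_arm --offset '[[0.15,0,0],[0.15,0,0],[0.15,0,0],[0.15,0,0],[0,0,0]]' --delta_rot '[[0,0,0],[0,0,0],[0,0,0],[0,0,0],[0,0,0]]' --fingers '[-1,-1,-1,-1,-1]'

```text
time_s: 19.75
ee_pos: [548.1, 19.8, 20.6]
tcp_rot: [-0.701, 0.702, -0.088, 0.087]
ft_force: [-5.3, -2.8, -1.9]
opening: 0.171
```

```bash
python3 st.py s12
```

```text
t 19.75  adv 63.1 lat -1.5 z 20.6 | F fwd -4.46 lat -4.02 up -1.93 T [-0.61  0.98 -0.2 ] op 0.171
```

View pics/s12.png

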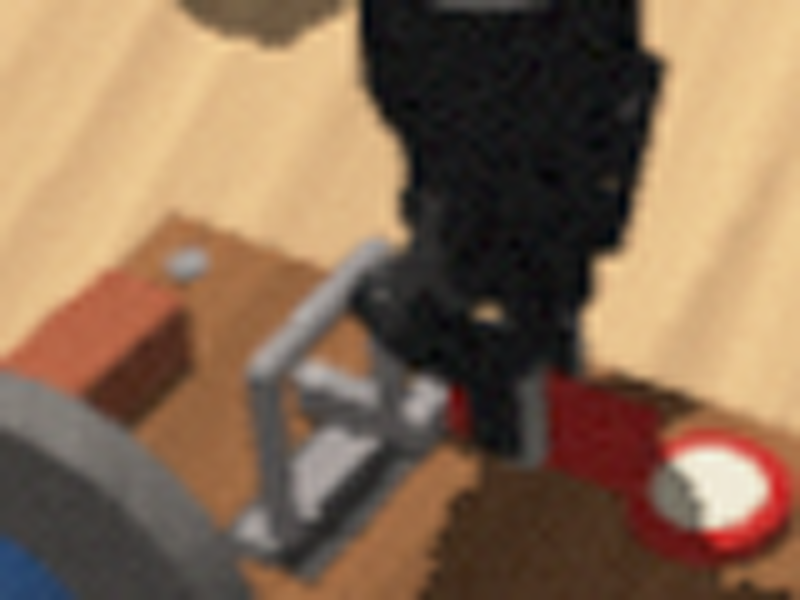

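View pics/s12t.png

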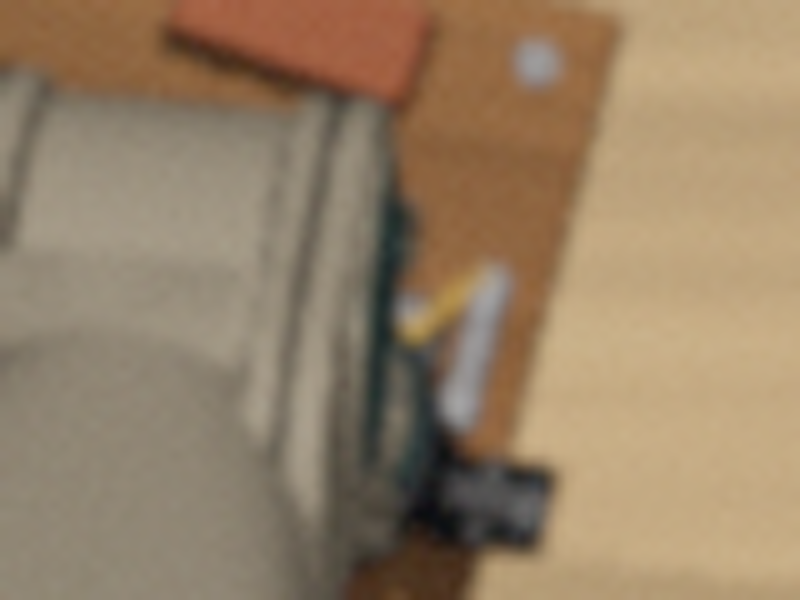

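The gate is well swung in: brass from (485,275) to (410,330) in the top view. The upright is deep in the hook in the side view. I'm close to bottoming, so I'll use smaller steps.

Emit:
jog_arm --offset '[[0.1,0,0],[0.1,0,0],[0.1,0,0],[0,0,0]]' --delta_rot '[[0,0,0],[0,0,0],[0,0,0],[0,0,0]]' --fingers '[-1,-1,-1,-1]'

```text
time_s: 20.25
ee_pos: [554.4, 20.0, 22.0]
tcp_rot: [0.702, -0.701, 0.086, -0.089]
ft_force: [1.1, -0.3, -1.7]
opening: 0.169
```

```bash
python3 st.py
```

```text
t 20.25  adv 69.2 lat 0.2 z 22.0 | F fwd 1.18 lat 0.02 up -1.75 T [-0.01 -0.05 -0.01] op 0.169
```

Emit:
jog_arm --offset '[[0.1,0,0],[0.1,0,0],[0,0,0]]' --delta_rot '[[0,0,0],[0,0,0],[0,0,0]]' --fingers '[-1,-1,-1]'

```text
time_s: 20.55
ee_pos: [554.3, 20.0, 21.4]
tcp_rot: [0.702, -0.701, 0.087, -0.088]
ft_force: [1.3, 1.2, -1.3]
opening: 0.172
```

```bash
python3 st.py
```

```text
t 20.55  adv 69.0 lat 0.2 z 21.4 | F fwd 0.98 lat 1.48 up -1.32 T [ 0.01  0.01 -0.01] op 0.172
```

Emit:
jog_arm --offset '[[0.1,0,0],[0,0,0]]' --delta_rot '[[0,0,0],[0,0,0]]' --fingers '[-1,-1]'

```text
time_s: 20.75
ee_pos: [554.7, 19.7, 21.1]
tcp_rot: [0.702, -0.701, 0.087, -0.087]
ft_force: [0.1, -0.2, -1.0]
opening: 0.17
```

```bash
python3 st.py s13
```

```text
t 20.75  adv 69.5 lat 0.1 z 21.1 | F fwd 0.11 lat -0.16 up -0.97 T [ 0.04  0.01 -0.04] op 0.17
```

View pics/s13.png

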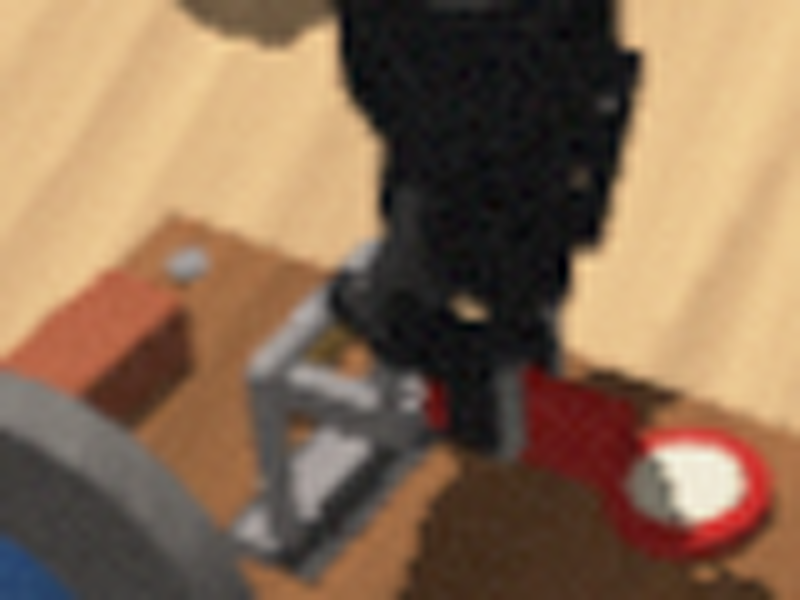

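View pics/s13t.png

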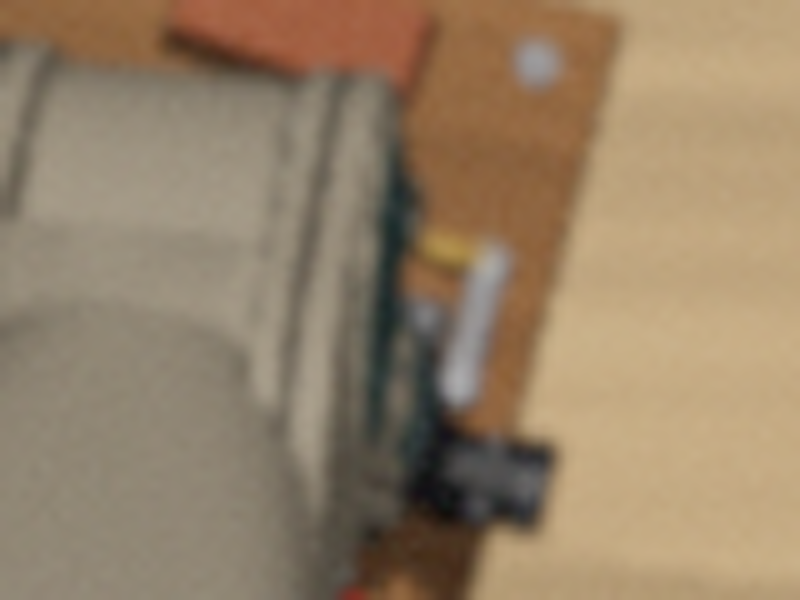

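The gate has snapped shut: the brass lies square across the mouth at (450,248) in the top view, also visible at (320,350) in the side view. Next I press on to feel the bottom.

Emit:
jog_arm --offset '[[0.1,0,0],[0,0,0]]' --delta_rot '[[0,0,0],[0,0,0]]' --fingers '[-1,-1]'

```text
time_s: 21.05
ee_pos: [555.5, 19.4, 21.1]
tcp_rot: [0.702, -0.701, 0.087, -0.087]
ft_force: [0.7, -0.0, -1.2]
opening: 0.17
```

```bash
python3 st.py
```

```text
t 21.05  adv 70.4 lat -0.0 z 21.1 | F fwd 0.70 lat 0.15 up -1.21 T [-0.02 -0.   -0.03] op 0.17
```

Emit:
jog_arm --offset '[[0.1,0,0],[0,0,0]]' --delta_rot '[[0,0,0],[0,0,0]]' --fingers '[-1,-1]'

```text
time_s: 21.25
ee_pos: [556.6, 19.2, 21.1]
tcp_rot: [0.702, -0.701, 0.087, -0.087]
ft_force: [-0.5, -0.5, -2.1]
opening: 0.169
```

```bash
python3 st.py
```

```text
t 21.25  adv 71.4 lat -0.0 z 21.1 | F fwd -0.32 lat -0.59 up -2.10 T [-0.   -0.02  0.01] op 0.169
```

Emit:
jog_arm --offset '[[0.1,0,0],[0,0,0]]' --delta_rot '[[0,0,0],[0,0,0]]' --fingers '[-1,-1]'

```text
time_s: 21.45
ee_pos: [557.1, 19.0, 21.0]
tcp_rot: [0.702, -0.701, 0.088, -0.087]
ft_force: [-0.6, 1.3, -0.7]
opening: 0.172
```

```bash
python3 st.py
```

```text
t 21.45  adv 72.0 lat -0.0 z 21.0 | F fwd -0.84 lat 1.09 up -0.71 T [0.02 0.08 0.05] op 0.172
```

Emit:
jog_arm --offset '[[0.1,0,0],[0,0,0]]' --delta_rot '[[0,0,0],[0,0,0]]' --fingers '[-1,-1]'

```text
time_s: 21.65
ee_pos: [557.2, 19.0, 20.8]
tcp_rot: [0.702, -0.701, 0.088, -0.086]
ft_force: [-2.8, -0.2, 0.3]
opening: 0.175
```

```bash
python3 st.py
```

```text
t 21.65  adv 72.1 lat -0.0 z 20.8 | F fwd -2.70 lat -0.90 up 0.32 T [ 0.21  0.56 -0.  ] op 0.175
```

Emit:
jog_arm --offset '[[0.1,0,0],[0,0,0]]' --delta_rot '[[0,0,0],[0,0,0]]' --fingers '[-1,-1]'

```text
time_s: 21.85
ee_pos: [557.3, 18.9, 20.6]
tcp_rot: [0.702, -0.701, 0.089, -0.086]
ft_force: [-4.6, 2.9, 2.0]
opening: 0.165
```

```bash
python3 st.py
```

```text
t 21.85  adv 72.2 lat -0.1 z 20.6 | F fwd -5.14 lat 1.66 up 2.00 T [ 0.33  0.98 -0.03] op 0.165
```

It has bottomed: the advance stopped at 72.1 mm and the force climbs about 2 N per mm. I'll bring it to roughly 7.5 N and hold.

Emit:
jog_arm --offset '[[0.11,-0.03,0],[0,0,0]]' --delta_rot '[[0,0,0],[0,0,0]]' --fingers '[-1,-1]'

```text
time_s: 22.05
ee_pos: [557.3, 18.9, 20.7]
tcp_rot: [0.702, -0.701, 0.089, -0.085]
ft_force: [-5.7, 1.5, 2.8]
opening: 0.172
```

```bash
python3 st.py
```

```text
t 22.05  adv 72.2 lat -0.1 z 20.7 | F fwd -5.89 lat 0.01 up 2.78 T [0.37 1.29 0.01] op 0.172
```

Emit:
jog_arm --offset '[[0,0,0],[0,0,0],[0,0,0]]' --delta_rot '[[0,0,0],[0,0,0],[0,0,0]]' --fingers '[-1,-1,-1]'

```text
time_s: 22.35
ee_pos: [557.3, 18.9, 20.7]
tcp_rot: [0.702, -0.701, 0.089, -0.085]
ft_force: [-5.4, 1.4, 2.0]
opening: 0.171
```

```bash
python3 st.py
```

```text
t 22.35  adv 72.2 lat -0.1 z 20.7 | F fwd -5.57 lat 0.05 up 2.03 T [0.39 1.29 0.  ] op 0.171
```

Emit:
jog_arm --offset '[[0.1,-0.05,0],[0,0,0],[0,0,0]]' --delta_rot '[[0,0,0],[0,0,0],[0,0,0]]' --fingers '[-1,-1,-1]'

```text
time_s: 22.65
ee_pos: [557.3, 18.9, 20.7]
tcp_rot: [0.702, -0.701, 0.09, -0.084]
ft_force: [-6.7, 2.7, 1.7]
opening: 0.172
```

```bash
python3 st.py
```

```text
t 22.65  adv 72.2 lat -0.1 z 20.7 | F fwd -7.18 lat 0.95 up 1.74 T [ 0.55  1.48 -0.01] op 0.172
```

Emit:
jog_arm --offset '[[0,0,0],[0,0,0],[0,0,0],[0,0,0],[0,0,0],[0,0,0],[0,0,0],[0,0,0]]' --delta_rot '[[0,0,0],[0,0,0],[0,0,0],[0,0,0],[0,0,0],[0,0,0],[0,0,0],[0,0,0]]' --fingers '[-1,-1,-1,-1,-1,-1,-1,-1]'

```text
time_s: 23.45
ee_pos: [557.3, 18.9, 20.8]
tcp_rot: [0.702, -0.701, 0.09, -0.084]
ft_force: [-6.8, 2.2, 2.0]
opening: 0.173
```

```bash
python3 st.py s14
```

```text
t 23.45  adv 72.3 lat -0.1 z 20.8 | F fwd -7.17 lat 0.47 up 1.95 T [0.47 1.51 0.04] op 0.173
```

View pics/s14t.png

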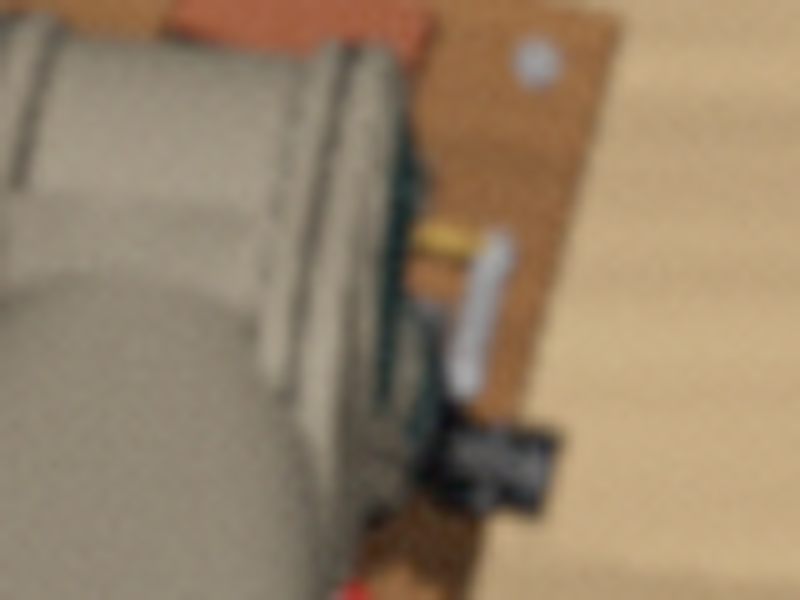

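The push held at 7.2 N for 0.8 s with the gate shut (brass at (450,240)). Next comes the straight pull back.

Emit:
jog_arm --offset '[[-0.2,0,0],[-0.2,0,0],[-0.3,0,0],[-0.3,0,0],[-0.3,0,0],[-0.3,0,0],[-0.2,0,0],[0,0,0]]' --delta_rot '[[0,0,0],[0,0,0],[0,0,0],[0,0,0],[0,0,0],[0,0,0],[0,0,0],[0,0,0]]' --fingers '[-1,-1,-1,-1,-1,-1,-1,-1]'

```text
time_s: 24.35
ee_pos: [543.5, 22.5, 21.9]
tcp_rot: [0.702, -0.701, 0.088, -0.087]
ft_force: [0.2, 0.4, -1.4]
opening: 0.174
```

```bash
python3 st.py
```

```text
t 24.35  adv 58.0 lat -0.0 z 21.9 | F fwd 0.08 lat 0.47 up -1.36 T [-0.02 -0.02  0.01] op 0.174
```

Emit:
jog_arm --offset '[[-0.2,0,0],[-0.2,0,0],[-0.1,0,0],[0,0,0]]' --delta_rot '[[0,0,0],[0,0,0],[0,0,0],[0,0,0]]' --fingers '[-1,-1,-1,-1]'

```text
time_s: 24.75
ee_pos: [538.7, 23.6, 21.8]
tcp_rot: [0.702, -0.701, 0.088, -0.087]
ft_force: [0.0, 0.6, -1.0]
opening: 0.173
```

```bash
python3 st.py
```

```text
t 24.75  adv 53.1 lat -0.0 z 21.8 | F fwd -0.15 lat 0.61 up -0.95 T [-0.01 -0.01 -0.03] op 0.173
```

Emit:
jog_arm --offset '[[-0.1,0,0],[-0.1,0,0],[0,0,0]]' --delta_rot '[[0,0,0],[0,0,0],[0,0,0]]' --fingers '[-1,-1,-1]'

```text
time_s: 25.05
ee_pos: [537.1, 24.1, 21.9]
tcp_rot: [0.702, -0.701, 0.087, -0.087]
ft_force: [0.4, 0.6, -2.0]
opening: 0.17
```

```bash
python3 st.py
```

```text
t 25.05  adv 51.4 lat 0.0 z 21.9 | F fwd 0.27 lat 0.73 up -2.04 T [ 0.04 -0.04 -0.03] op 0.17
```

Emit:
jog_arm --offset '[[-0.1,0,0],[-0.1,0,0],[0,0,0]]' --delta_rot '[[0,0,0],[0,0,0],[0,0,0]]' --fingers '[-1,-1,-1]'

```text
time_s: 25.35
ee_pos: [535.4, 24.5, 22.0]
tcp_rot: [0.702, -0.701, 0.087, -0.088]
ft_force: [2.0, -0.1, -2.1]
opening: 0.168
```

```bash
python3 st.py
```

```text
t 25.35  adv 49.6 lat -0.0 z 22.0 | F fwd 1.95 lat 0.37 up -2.12 T [-0.1  -0.29 -0.01] op 0.168
```

Emit:
jog_arm --offset '[[-0.1,0,0],[-0.1,0,0],[0,0,0]]' --delta_rot '[[0,0,0],[0,0,0],[0,0,0]]' --fingers '[-1,-1,-1]'

```text
time_s: 25.65
ee_pos: [533.1, 25.1, 22.0]
tcp_rot: [0.702, -0.701, 0.087, -0.087]
ft_force: [1.3, -0.2, -0.5]
opening: 0.173
```

```bash
python3 st.py
```

```text
t 25.65  adv 47.3 lat -0.0 z 22.0 | F fwd 1.26 lat 0.12 up -0.52 T [-0.06 -0.24 -0.  ] op 0.173
```

Emit:
jog_arm --offset '[[-0.1,0,0],[-0.1,0,0],[0,0,0]]' --delta_rot '[[0,0,0],[0,0,0],[0,0,0]]' --fingers '[-1,-1,-1]'

```text
time_s: 25.95
ee_pos: [531.1, 25.6, 21.9]
tcp_rot: [0.702, -0.701, 0.088, -0.087]
ft_force: [1.1, 0.0, -0.8]
opening: 0.17
```

```bash
python3 st.py s15
```

```text
t 25.95  adv 45.2 lat -0.0 z 21.9 | F fwd 1.08 lat 0.28 up -0.85 T [-0.08 -0.19 -0.  ] op 0.17
```

View pics/s15.png

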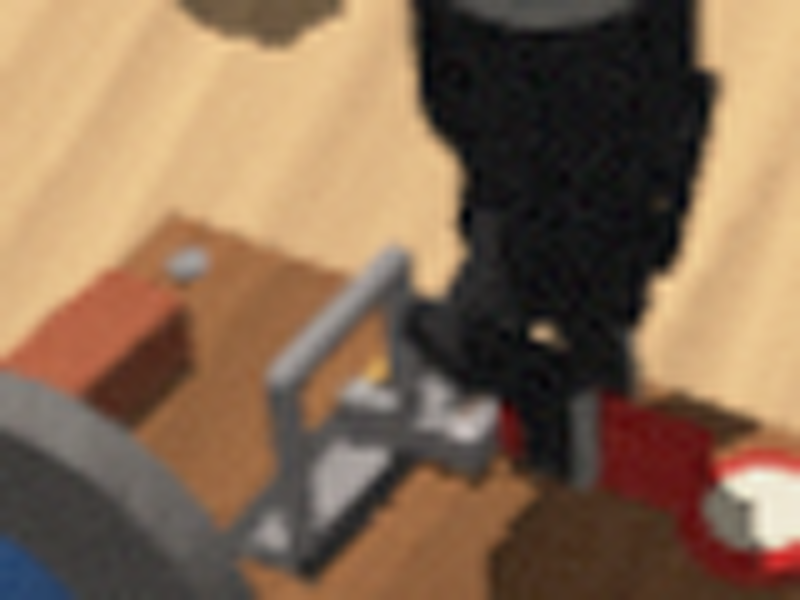

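The eye is being dragged back through its play: the arch top right end moved from (380,240) to (400,252). I'll continue until it meets the hard stop.

Emit:
jog_arm --offset '[[-0.1,0,0],[-0.1,0,0],[0,0,0]]' --delta_rot '[[0,0,0],[0,0,0],[0,0,0]]' --fingers '[-1,-1,-1]'

```text
time_s: 26.35
ee_pos: [529.1, 26.1, 21.9]
tcp_rot: [0.702, -0.701, 0.088, -0.087]
ft_force: [0.4, -0.1, -1.3]
opening: 0.17
```

```bash
python3 st.py
```

```text
t 26.35  adv 43.2 lat -0.0 z 21.9 | F fwd 0.44 lat 0.02 up -1.33 T [-0.06 -0.16  0.01] op 0.17
```

Emit:
jog_arm --offset '[[-0.1,0,0],[0,0,0]]' --delta_rot '[[0,0,0],[0,0,0]]' --fingers '[-1,-1]'

```text
time_s: 26.55
ee_pos: [528.2, 26.3, 21.9]
tcp_rot: [0.702, -0.701, 0.088, -0.087]
ft_force: [1.4, -0.4, -1.4]
opening: 0.172
```

```bash
python3 st.py
```

```text
t 26.55  adv 42.2 lat -0.0 z 21.9 | F fwd 1.41 lat -0.06 up -1.36 T [-0.08 -0.37 -0.02] op 0.172
```

Emit:
jog_arm --offset '[[-0.1,0,0],[0,0,0]]' --delta_rot '[[0,0,0],[0,0,0]]' --fingers '[-1,-1]'

```text
time_s: 26.75
ee_pos: [527.4, 26.5, 21.9]
tcp_rot: [0.702, -0.701, 0.087, -0.087]
ft_force: [1.7, 0.2, -1.7]
opening: 0.17
```

```bash
python3 st.py
```

```text
t 26.75  adv 41.3 lat -0.0 z 21.9 | F fwd 1.62 lat 0.67 up -1.71 T [-0.11 -0.32  0.  ] op 0.17
```

Emit:
jog_arm --offset '[[-0.1,0,0],[0,0,0]]' --delta_rot '[[0,0,0],[0,0,0]]' --fingers '[-1,-1]'

```text
time_s: 26.95
ee_pos: [527.3, 26.6, 22.1]
tcp_rot: [0.702, -0.701, 0.087, -0.088]
ft_force: [3.2, -1.2, -3.1]
opening: 0.174
```

```bash
python3 st.py
```

```text
t 26.95  adv 41.2 lat 0.0 z 22.1 | F fwd 3.38 lat -0.40 up -3.11 T [-0.2  -0.78  0.06] op 0.174
```

Hard stop reached at 41.2 mm, and the force is now rising. I'll take it to about 7 N.

Emit:
jog_arm --offset '[[-0.1,0,0],[0,0,0]]' --delta_rot '[[0,0,0],[0,0,0]]' --fingers '[-1,-1]'

```text
time_s: 27.15
ee_pos: [527.2, 26.6, 22.2]
tcp_rot: [0.702, -0.701, 0.086, -0.089]
ft_force: [5.8, -1.9, -4.9]
opening: 0.174
```

```bash
python3 st.py
```

```text
t 27.15  adv 41.1 lat -0.0 z 22.2 | F fwd 6.13 lat -0.40 up -4.94 T [-0.25 -1.13 -0.01] op 0.174
```

Emit:
jog_arm --offset '[[-0.1,0,0],[0,0,0],[0,0,0]]' --delta_rot '[[0,0,0],[0,0,0],[0,0,0]]' --fingers '[-1,-1,-1]'

```text
time_s: 27.45
ee_pos: [527.2, 26.6, 22.3]
tcp_rot: [0.702, -0.701, 0.086, -0.089]
ft_force: [7.5, -2.5, -6.8]
opening: 0.169
```

```bash
python3 st.py
```

```text
t 27.45  adv 41.1 lat 0.0 z 22.3 | F fwd 7.85 lat -0.56 up -6.84 T [-0.38 -1.42 -0.06] op 0.169
```

Emit:
jog_arm --offset '[[0,0.08,0],[0,0,0],[0,0,0]]' --delta_rot '[[0,0,0],[0,0,0],[0,0,0]]' --fingers '[-1,-1,-1]'

```text
time_s: 27.75
ee_pos: [527.2, 26.7, 21.9]
tcp_rot: [0.702, -0.701, 0.086, -0.089]
ft_force: [6.0, -2.2, -2.8]
opening: 0.168
```

```bash
python3 st.py
```

```text
t 27.75  adv 41.1 lat 0.0 z 21.9 | F fwd 6.38 lat -0.63 up -2.82 T [-0.42 -1.27 -0.03] op 0.168
```

Emit:
jog_arm --offset '[[0,0.05,0],[0,0,0],[0,0,0],[0,0,0],[0,0,0],[0,0,0],[0,0,0],[0,0,0]]' --delta_rot '[[0,0,0],[0,0,0],[0,0,0],[0,0,0],[0,0,0],[0,0,0],[0,0,0],[0,0,0]]' --fingers '[-1,-1,-1,-1,-1,-1,-1,-1]'

```text
time_s: 28.55
ee_pos: [527.2, 26.7, 21.6]
tcp_rot: [0.702, -0.701, 0.086, -0.089]
ft_force: [6.2, -1.8, -2.1]
opening: 0.177
```

```bash
python3 st.py s16
```

```text
t 28.55  adv 41.1 lat 0.1 z 21.6 | F fwd 6.49 lat -0.21 up -2.06 T [-0.37 -1.2  -0.04] op 0.177
```

View pics/s16.png

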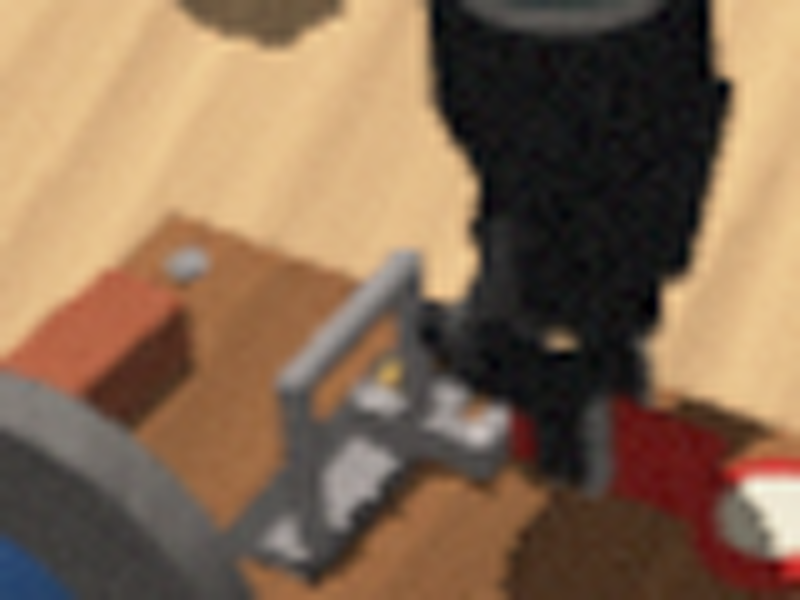

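View pics/s16t.png

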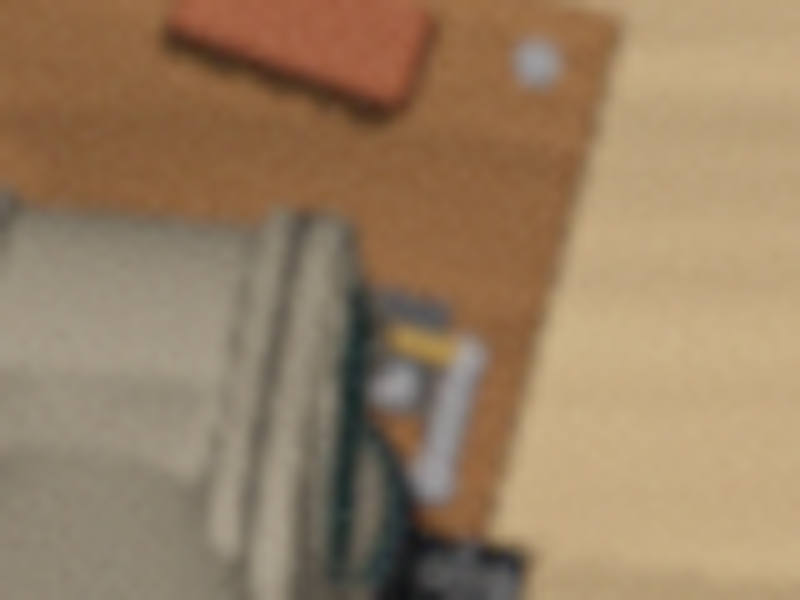

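The pull held at 6.4 N for over 0.8 s. The shut gate takes the load, seen at (390,372) in the side view and (425,343) in the top view. I'll relax it, lower the tag onto the board and let go.

Emit:
jog_arm --offset '[[0.2,0,0],[0.2,0,0],[0.2,0,0],[0.2,0.05,0],[0,0.05,0],[0,0,0]]' --delta_rot '[[0,0,0],[0,0,0],[0,0,0],[0,0,0],[0,0,0],[0,0,0]]' --fingers '[-1,-1,-1,-1,-1,-1]'

```text
time_s: 29.25
ee_pos: [528.5, 26.1, 19.9]
tcp_rot: [0.702, -0.701, 0.09, -0.085]
ft_force: [-7.9, 1.6, 12.0]
opening: 0.174
```

```bash
python3 st.py
```

```text
t 29.25  adv 42.6 lat -0.1 z 19.9 | F fwd -8.00 lat -0.40 up 11.97 T [ 0.19  1.34 -0.03] op 0.174
```

The hook is pressing on the board (12 N down) and dragging by friction, so I'll ease up.

Emit:
jog_arm --offset '[[0,-0.15,0],[0,-0.05,0],[0,0,0]]' --delta_rot '[[0,0,0],[0,0,0],[0,0,0]]' --fingers '[-1,-1,-1]'

```text
time_s: 29.55
ee_pos: [531.9, 25.4, 21.3]
tcp_rot: [0.702, -0.701, 0.088, -0.087]
ft_force: [0.7, -0.1, -1.9]
opening: 0.17
```

```bash
python3 st.py s17
```

```text
t 29.55  adv 46.0 lat -0.1 z 21.3 | F fwd 0.67 lat 0.11 up -1.91 T [0.03 0.02 0.01] op 0.17
```

View pics/s17.png

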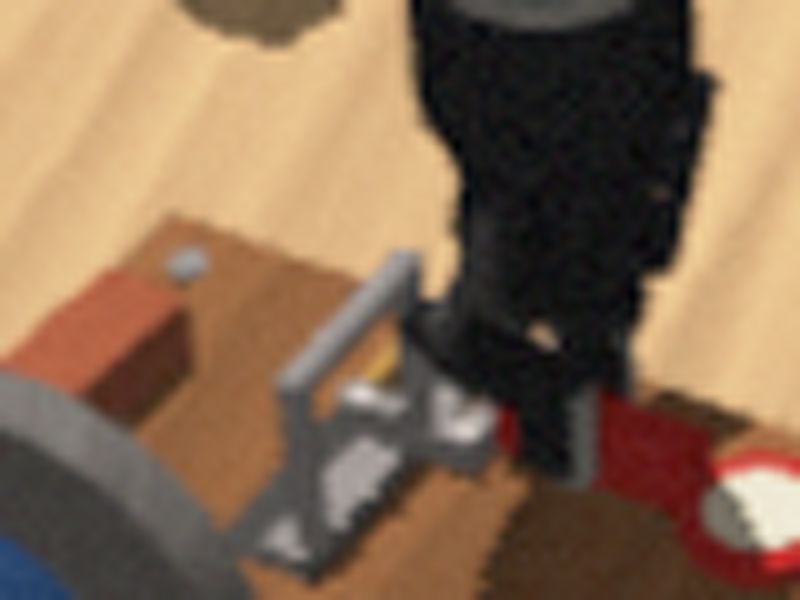

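The hook is free, with about 5 mm slack and the gate shut. I'll lower it slightly and release.

Emit:
jog_arm --offset '[[0,0.07,0],[0,0,0],[0,0,0],[0,0,0],[0,0,0],[0,0,0],[0,0,0]]' --delta_rot '[[0,0,0],[0,0,0],[0,0,0],[0,0,0],[0,0,0],[0,0,0],[0,0,0]]' --fingers '[-1,-1,-0.3,-0.3,-0.2,0,0]'

```text
time_s: 30.35
ee_pos: [532.3, 25.3, 21.0]
tcp_rot: [0.702, -0.701, 0.087, -0.087]
ft_force: [0.5, 0.4, 0.6]
opening: 0.499
```

```bash
python3 st.py
```

```text
t 30.35  adv 46.5 lat 0.0 z 21.0 | F fwd 0.36 lat 0.47 up 0.65 T [ 0.01 -0.07 -0.03] op 0.499
```

Emit:
jog_arm --offset '[[0,-0.5,0],[0,-1,0],[0,-2,0],[-1,-3,0],[-2,-3,0],[-3,-3,0],[-4,-3,0],[-4,-2,0],[-4,0,0],[0,0,0],[0,0,0]]' --delta_rot '[[0,0,0],[0,0,0],[0,0,0],[0,0,0],[0,0,0],[0,0,0],[0,0,0],[0,0,0],[0,0,0],[0,0,0],[0,0,0]]' --fingers '[0,0,0,0,0,0,0,0,0,0,0]'

```text
time_s: 31.45
ee_pos: [357.6, 69.4, 196.8]
tcp_rot: [0.702, -0.701, 0.086, -0.088]
ft_force: [0.8, -1.0, 0.4]
opening: 0.5
```

Run:
```python
from st import *
st()
d={n:r.get_image(n) for n in("side","top")};pickle.dump(d,open("end.pkl","wb"))
crop(d["side"],165,190,100,75,8,"pics/se.png")
crop(d["top"],165,120,90,80,7,"pics/te.png")
cv2.imwrite("pics/topall.png",d["top"]["color"][:,:,::-1])
```

```text
t 31.45  adv -133.8 lat -0.1 z 196.8 | F fwd 0.99 lat -0.79 up 0.35 T [-0.   -0.08 -0.06] op 0.5
```

View pics/se.png

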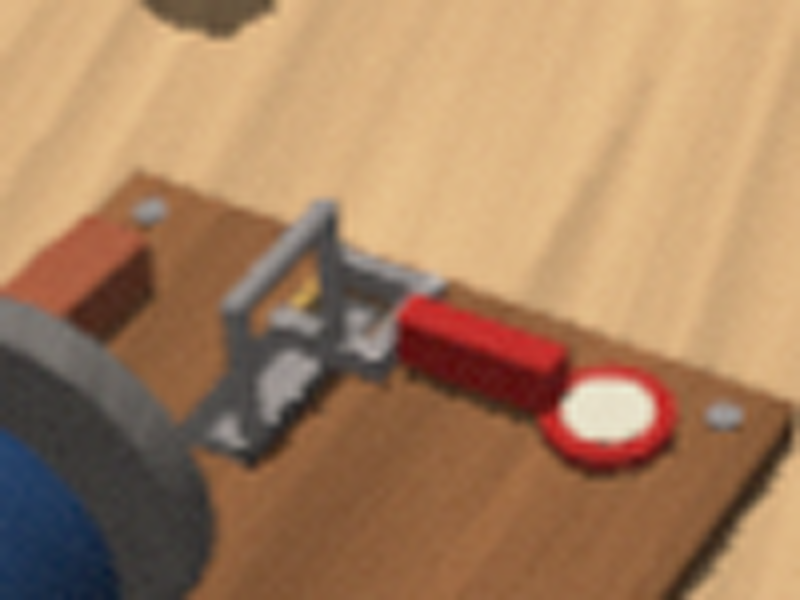

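View pics/te.png

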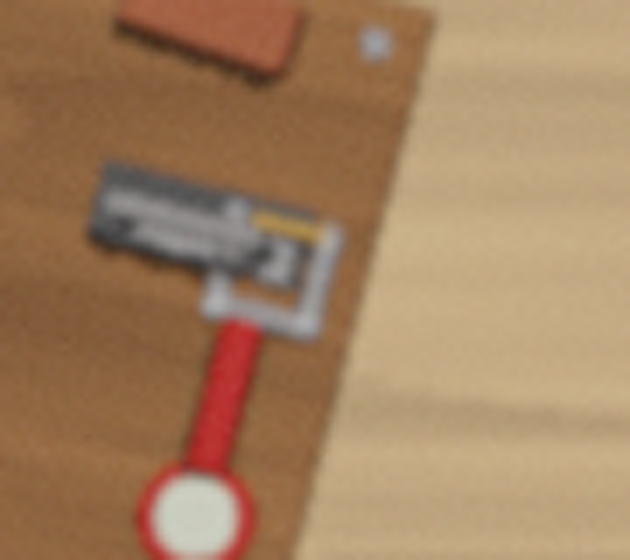

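View pics/topall.png

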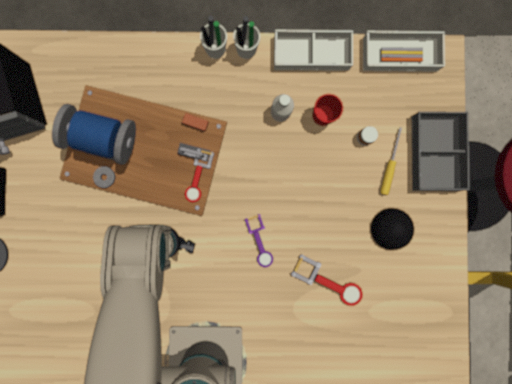

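Tag is clipped, gate shut (te.png at (290,225)), lying flat on the board, and everything else is where it was. One quick height check, then I'll hand in.

Run:
```python
from st import *
d=pickle.load(open("end.pkl","rb"));T,S=d["top"],d["side"]
print("disc",tri(T,(195/7-.5+165,514/7-.5+120),S,(608/8-.5+165,410/8-.5+190)))
print("grip top",tri(T,(224/7-.5+165,397/7-.5+120),S,(485/8-.5+165,330/8-.5+190)))
print(r.hand_in())
```

```text
disc (array([476.00097192,  40.80111534,  25.05120711]), np.float64(1.4209160885019576))
grip top (array([522.5157507 ,  28.06451779,  41.39954371]), np.float64(0.46150462200331277))
the job is handed in; nothing more can be done
None
```

The small red tag is clipped on the eye's right upright with the gate shut, lying flat on the board, and the job is handed in at about 31.5 s.

- **Grasp:** my first grasp ran the last joint to its limit, so I set the tag down on clear bench and regrasped it half a turn round.
- **Clipping in:** the gate gave way at about 5 to 6.5 N, snapped shut, and the upright then bottomed in the hook. I held a 7.2 N push for at least 0.8 s.
- **Pull test:** I pulled straight back through the eye's play to its stop, and the shut gate held 6.4 N for at least 0.8 s. It peaked at 7.8 N along the pull, with about 5 N of extra upward pull that I eased off.
- **Before release:** I briefly pressed the tag on the board with about 12 N (8 N of drag), then eased it before letting go.
- **Last checks:** the final images show the gate shut around the upright, the tag wholly on the board, and the other things seemingly where they were.
- **Disagreement:** two-view heights of the plate and grip top came out 2 to 3 mm above the expected 22 and 39 mm, about what the same method gave for the tag on the bench (3 mm on the plate).

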